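# Unstack the washed coffee parts and put each in its place

## Robot

A 6-joint arm with a two-finger parallel gripper is mounted at the origin on the work surface. World frame = base frame: x ahead of the robot, y to its left, z up, the work surface at z = 0. Lengths are in m, angles in rad, forces in N, time in s.
With the tool pointing down it reaches from about 0.275 to 0.725 m from the base axis. Payload 5.6 kg.
Tool frame: the origin (TCP) lies midway between the tips of the shut fingers; the grasp point (between the pads) lies 19 mm behind it; z points along the fingers, y is the direction in which the jaws open and shut (so a half turn about z gives the same grasp; the last joint's range is limited). The gripper opens to 85 mm and grips with 20 to 120 N. Pads are 22 mm wide; open, the fingers measure 114 mm over their backs; the gripper's body (76 mm by 85 mm) begins 54 mm behind the grasp point. The pads swing forward as they close: fully open they stand 13 mm farther back than shut.
Start: joints at [1.472, 0.255, 0.108, 0, -1.424, -0.285], TCP at [0.206, 0.51, 0.231] pointing down, gripper open.
Joint ranges: [-2.95, 2.95], [-1.21, 1.97], [-1.09, 1.5], [-2.87, 1.71], [-2.94, -0.07], [-3.05, 3.05]. Speed limits (rad/s): [2.57, 2.57, 3.14, 3.14, 3.14, 3.14].

## Interface

Orientations are given as a unit quaternion [x, y, z, w].
In Python, from rig import robot, read_camera, get_calibration, close_job gives the robot as it stands. The module is installed in compiled form; this text tells all that it offers.
- The arm moves only by the tool drive_tool, never from a script. Its argument "commands" is a list of rows, each an object of numbers: "tx", "ty", "tz": the shift along the tool's x, y, z in m; "spin": the turn about the tool's z in degrees. A call has 1 to 12 rows; each row shifts and turns the commanded pose from where the row before left it, along the tool's axes as they then stand; what a row does not reach is not made up. A row lasts 1/8 s, in which the tool goes at most 62.5 mm and 10.7 degrees, less where a joint would pass 70% of its speed; a pose out of reach is approached as far as the arm can. A call with a gripper value outside its range is refused whole. "grip" is the finger opening in m, from 0 to 0.0854, set as the call begins (left out, the last holds). The fingers move at their own pace and stop on an object; the grip force is fixed at half the most. Time passes only in rows, so rows that do not move let the fingers close. It gives the time, the measured TCP pose, the force and the opening at its end, in the units of the state.
- robot.observe(): the state, without advancing time (a new reading comes with each control period).
- read_camera(name): name is "side" or "top" or "wrist"; returns (picture, depth): 480x640x3 uint8, red, green, blue; 480x640 float32, m along the optical axis (not along the pixel's ray), 0 where there is no reading.
- get_calibration(name): a dict with "mtx" (3x3 intrinsics, pixels), "origin" and "attitude" of the camera in the world; the wrist camera has in their place "hand_eye" (4x4, takes a point from camera to tool coordinates, whose origin is the TCP and whose axes are the flange's). Camera axes: x right, y down, z forward; pixel columns grow to the right and rows downward; lengths in m; the calibration is good to about 2 mm. A picture is of the moment at which its call begins: read the wrist's pose just before it. get_calibration takes no time and is no camera call.
- close_job(): hands the job in, once; it reports no verdict.
The state is a dict: "clock": time; "qpos": joint angles; "joint_vel": joint speeds; "tau": joint torques, N m; "ee_pos": TCP position; "tcp_rot": TCP orientation; "force": force on the tool from outside, world axes, zero at the start; "torque": the same for the moment, N m; "gripper_width": finger opening in m.
Only numpy, scipy, OpenCV 4.12 (cv2) and the standard library are available. Lean on these libraries where they do the work, as an engineer would, in place of code of your own. Each camera call takes 0.05 s, during which the arm holds its last target.

## Task

The washed coffee parts stand stacked on the counter: take the stack apart from the top down and put each part centred in its own place before you fetch the next - the steel tamper upright in the square bamboo tray, the ribbed bellows cap on the round steel dish, the bamboo lid squarely on the open grey box so that it overhangs evenly all round, and last the black catch tray, still bottom up, centred lengthways on the wire draining rack. Set each part down gently, do not let any of them tip over, leave the cup and the canister where they are, and let go of everything at the end.

Things in the scene. Friction and masses are not known exactly. Their poses are not given: they have to be found in the camera images.
- tamper: Loose, top of the stack: steel tamper standing upright on the bellows cap, round, 80 mm tall, about 0.35 kg. Base disc 49 mm across and 18 mm high, neck 20 mm across up to 34 mm, then a straight upright handle 32 mm across from 34 to 80 mm above the underside (grip that). Origin: centre of the underside; z up along the handle.
- bellows_cap: Loose, second from the top, under the tamper: dark ribbed round bellows cap of hard silicone (rigid), 58 mm across, 32 mm tall, closed flat top, 80 g. Origin: centre of the underside; z up. It rests on the bamboo lid.
- bamboo_lid: Loose, third from the top, under the bellows cap: plain flat bamboo lid, a solid slab 98 mm (its x) by 58 mm (its y) by 14 mm thick, 60 g. Origin: centre of the underside; z up. It lies on the upturned catch tray, roughly parallel to it. Its two faces and two ends are alike.
- catch_tray: Loose, bottom of the stack, on the counter: black plastic catch tray of the grinder turned bottom up, a box 126 mm (its x) by 66 mm (its y) by 34 mm tall, open underneath, walls 3 mm, flat closed top; a small pull tab, 8 mm long, 30 mm wide, 4 mm thick, sticks out at its -x end 20 mm above the counter. About 120 g. Origin: centre of its lower (open) side as it stands; z up.
- tamper_tray: Fixed: the tamper's place, a square bamboo tray 120 by 120 mm, floor 6 mm thick, rim 14 mm high and 6 mm thick. Origin: centre of the underside, so its inner floor is 6 mm above the origin; z up.
- dish: Fixed: the bellows cap's place, a shallow round steel dish, 100 mm across at the foot, 116 mm at the rim, rim 8 mm high, flat inner floor 4 mm above the origin. Origin: centre of the underside; z up.
- filter_box: Fixed: the bamboo lid's place, a small grey plastic open-topped box 84 mm (its x) by 44 mm (its y) by 50 mm tall, walls 4 mm. The lid lies loose on its rim, long side along long side, overhanging 7 mm all round (there is no lip). Origin: centre of the underside; x along the long side; z up.
- rack: Fixed: the catch tray's place, a flat wire draining rack of steel rods, 160 mm (its x) by 105 mm (its y), rods run across it, their top 16 mm above the origin. Origin: centre, at counter level; x along the long side; z up.
- cup: Loose bystander: glass espresso cup, 62 mm across the rim, 62 mm tall, stands to the robot's left. Leave it alone. Origin: centre of the underside.
- canister: Loose bystander: clear plastic canister with white flip-top lid and a latch, 92 mm across, 123 mm tall (with the latch it reaches 53 mm from its axis), stands to the robot's right. Leave it alone. Origin: centre of the underside. (A fixed grinder, 0.37 m tall, stands farther to the right beside the robot, about 0.6 m from it, clear of the work.)
Things that resemble listed ones, but are neither listed nor needed, are in the scene too. What is shaped like the bellows_cap but purple is not meant.

How it is judged:
By the outcome, as a careful person would: the job done as asked, in the order asked, and still so for the second after the job is handed in, with the robot touching nothing.
It also fails if it takes over 136 s, if anything falls off the work surface, if the arm or the gripper's body presses on something with over 40 N, if the wrist force passes 120 N, or if a joint passes its speed limit or range.

## Working session

There is one attempt and no reset: what is moved stays moved. The work goes in short steps, Python scripts to look and compute and a tool call to move; the robot and the scene stay as the last step left them, time stands still between calls to the robot, and variables do not carry over. Pictures are saved under pics/ and viewed, and the job is handed in when it is done.

Besides the shell and the picture viewer there is one more tool, called after "Emit:" in YAML: its name, and indented under it one key for each argument. drive_tool: Moves the arm, as the interface text tells. Its arguments: {"type":"object","properties":{"commands":{"type":"array","items":{"type":"object","properties":{"tx":{"type":"number"},"ty":{"type":"number"},"tz":{"type":"number"},"spin":{"type":"number"}}}},"grip":{"type":"number"}},"required":["commands"]}

```bash
mkdir -p pics
cat > h.py <<'E'
import numpy as np, cv2
from rig import robot, read_camera, get_calibration, close_job
from scipy.spatial.transform import Rotation as R
def att(c):
    a=np.array(c['attitude'],float)
    return R.from_quat(a).as_matrix() if a.size==4 else a.reshape(3,3)
def grab(name,fn=None):
    s=robot.observe(); p,d=read_camera(name); c=get_calibration(name)
    K=np.array(c['mtx'])
    if name=='wrist':
        H=np.array(c['hand_eye']); T=np.eye(4); T[:3,:3]=R.from_quat(s['tcp_rot']).as_matrix(); T[:3,3]=s['ee_pos']; M=T@H
    else:
        M=np.eye(4); M[:3,:3]=att(c); M[:3,3]=c['origin']
    if fn: cv2.imwrite('pics/'+fn,p[:,:,::-1])
    np.savez('last_%s.npz'%name,p=p,d=d,K=K,M=M)
    return p,d,K,M
def cloud(d,K,M):
    v,u=np.mgrid[:480,:640]; X=np.stack([(u-K[0,2])/K[0,0]*d,(v-K[1,2])/K[1,1]*d,d],-1)
    P=X@M[:3,:3].T+M[:3,3]; P[d==0]=np.nan; return P
E
python3 - <<'E'
from h import *
for n in('side','top','wrist'):
    p,d,K,M=grab(n,n+'0.png'); print(n,K.tolist(),M.round(3).tolist(),(d>0).mean())
print(robot.observe())
E
```

```text
side [[513.5423366118802, 0.0, 324.2063274072526], [0.0, 513.5423366118802, 240.33874699009158], [0.0, 0.0, 1.0]] [[0.995, -0.069, 0.066, 0.493], [-0.095, -0.685, 0.722, -0.843], [-0.005, -0.725, -0.688, 0.906], [0.0, 0.0, 0.0, 1.0]] 0.9961328125
top [[569.8592718552995, 0.0, 309.94148530661994], [0.0, 569.8592718552995, 240.77657053526667], [0.0, 0.0, 1.0]] [[0.036, -0.979, 0.202, 0.306], [-0.999, -0.035, 0.008, -0.001], [-0.001, -0.202, -0.979, 1.308], [0.0, 0.0, 0.0, 1.0]] 0.9961295572916666
wrist [[411.7367104198773, 0.0, 322.3635474556666], [0.0, 411.7367104198773, 239.7801719209108], [0.0, 0.0, 1.0]] [[-0.375, -0.885, -0.277, 0.277], [-0.927, 0.359, 0.111, 0.482], [0.002, 0.298, -0.954, 0.374], [0.0, 0.0, 0.0, 1.0]] 0.99607421875
{'clock': 0.15, 'qpos': array([ 1.47157400e+00,  2.55553976e-01,  1.07286159e-01, -3.27458913e-04,
       -1.42389228e+00, -2.84600542e-01]), 'joint_vel': array([ 2.59918678e-04, -3.80039723e-04,  3.41423087e-03,  3.40429319e-03,
       -2.55452741e-05, -1.95390343e-03]), 'tau': array([-1.60186966e-03, -3.86941302e+01,  2.38079596e+01,  5.36676049e+00,
       -4.62558470e-03, -3.54174631e-06]), 'ee_pos': array([0.20578023, 0.5096468 , 0.23063154]), 'tcp_rot': array([ 9.81636617e-01, -1.90759172e-01, -9.81414111e-05,  6.93948549e-04]), 'force': array([-0.14029069, -0.50505445,  0.89644712]), 'torque': array([ 0.02376237, -0.0298162 , -0.00580142]), 'gripper_width': 0.08517362359897636}
```

View pics/top0.png

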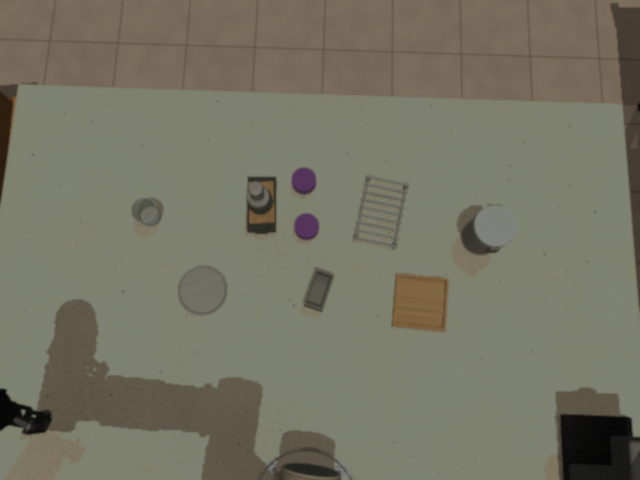

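View pics/side0.png

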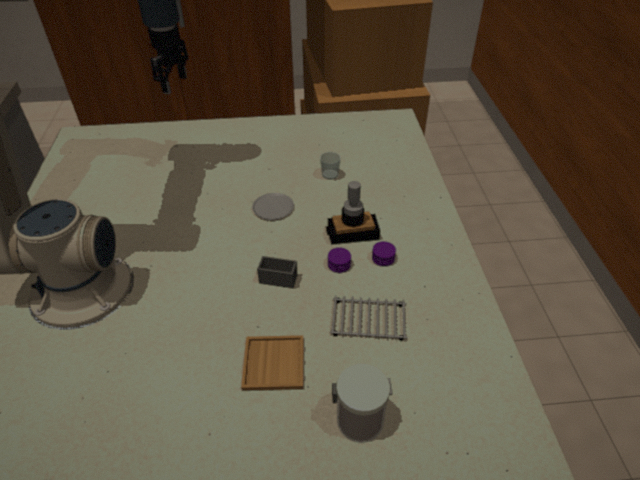

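The top view shows:
- the stack at (260,205), with the tamper's handle top at (257,187)
- purple decoy caps at (304,180) and (306,226)
- the rack at (380,212), the dish at (202,290), the box at (318,290) and the bamboo tray at (420,302)
- the cup at (148,212) and the canister at (492,227)

The only dark cap is the one in the stack. Next I'll take a close crop and measure.

Run:
```python
from h import *
z=np.load('last_top.npz');p,d,K,M=[z[k] for k in 'pdKM'];P=cloud(d,K,M)
q=np.load('last_side.npz');Q=cloud(q['d'],q['K'],q['M'])
cv2.imwrite('pics/crop_top.png',cv2.resize(p[150:340,170:460,::-1],None,fx=2.7,fy=2.7,interpolation=cv2.INTER_CUBIC))
cv2.imwrite('pics/crop_side.png',cv2.resize(q['p'][160:300,230:420,::-1],None,fx=4,fy=4,interpolation=cv2.INTER_CUBIC))
def rep(n,P,box,zr):
    m=(P[...,0]>box[0])&(P[...,0]<box[1])&(P[...,1]>box[2])&(P[...,1]<box[3])&(P[...,2]>zr[0])&(P[...,2]<zr[1])
    w=P[m]
    if len(w)<5: print(n,len(w));return
    r=cv2.minAreaRect((w[:,:2]*1000).astype(np.float32)); print(n,len(w),'med',np.median(w,0).round(4),'rect',np.round(r[0],1),np.round(r[1],1),round(r[2],1))
for n,u,v in[('stack',260,205),('handle',257,187),('dish',202,290),('box',318,278),('tray',420,302),('rack',380,212),('cup',148,212),('can',492,227)]:
    print(n,P[v,u].round(3))
c={'stack':P[205,260],'dish':P[290,202],'box':P[290,318],'tray':P[302,420],'rack':P[212,380],'cup':P[212,148],'can':P[227,492]}
def b(c,r): return (c[0]-r,c[0]+r,c[1]-r,c[1]+r)
for nm,PP in(('T',P),('S',Q)):
    s=b(c['stack'],.11)
    for n,zr in[('traytop',(.028,.038)),('lidtop',(.043,.052)),('captop',(.074,.084)),('disctop',(.092,.1)),('handletop',(.154,.165)),('table',(-.006,.006))]: rep(nm+n,PP,s if n!='table' else b(c['stack'],.2),zr)
    rep(nm+'dish',PP,b(c['dish'],.08),(.003,.02)); rep(nm+'boxrim',PP,b(c['box'],.08),(.044,.056)); rep(nm+'bamboo',PP,b(c['tray'],.1),(.004,.02)); rep(nm+'rack',PP,b(c['rack'],.12),(.009,.024))
    rep(nm+'cup',PP,b(c['cup'],.06),(.03,.07)); rep(nm+'can',PP,b(c['can'],.08),(.1,.14))
```

```text
stack [0.631 0.121 0.099]
handle [0.654 0.123 0.159]
dish [0.45  0.252 0.006]
box [ 0.488 -0.013  0.001]
tray [ 0.441 -0.248  0.004]
rack [ 0.651 -0.155 -0.002]
cup [0.631 0.394 0.003]
can [ 0.595 -0.38   0.12 ]
Ttraytop 1078 med [0.6374 0.0411 0.0327] rect [657.6  84.7] [164.2 149.9] 1.6
Tlidtop 387 med [0.6239 0.1142 0.0482] rect [653.7 124.3] [99.1 56.9] 4.8
Tcaptop 126 med [0.6366 0.1154 0.0799] rect [648.4 125.5] [47.7 57.1] 25.2
Tdisctop 151 med [0.6426 0.1209 0.0974] rect [648.  126.1] [39.3 48.3] 24.4
Thandletop 173 med [0.6512 0.1271 0.1599] rect [651.7 127.8] [29.7 30.4] 31.8
Ttable 23591 med [6.171e-01 1.268e-01 4.000e-04] rect [631.4 120.7] [399.9 400. ] 90.0
Tdish 1811 med [0.4499 0.2532 0.0052] rect [450.1 252.2] [159.6 159.5] 0.2
Tboxrim 206 med [ 0.459  -0.0143  0.0501] rect [457.7 -13.4] [43.4 84.6] 73.3
Tbamboo 2573 med [ 0.4399 -0.247   0.0072] rect [ 440.6 -247.8] [199.6 199.3] 89.9
Track 1017 med [ 0.6493 -0.1528  0.0149] rect [ 662.4 -146.7] [207.6 156.6] 6.9
Tcup 357 med [0.627  0.3955 0.0519] rect [621.5 387.9] [59.8 60.9] 3.4
Tcan 1555 med [ 0.5956 -0.3824  0
[... 270 characters left out ...]

Sdisctop 141 med [0.6495 0.117  0.0972] rect [653.1 122.1] [44.4 47.2] 86.8
Shandletop 103 med [0.6522 0.1233 0.1596] rect [652.6 125.3] [30.6 28.5] 86.2
Stable 12836 med [6.231e-01 8.490e-02 5.000e-04] rect [631.5 120.6] [400. 400.] 0.0
Sdish 811 med [0.4521 0.2524 0.0051] rect [451.2 251.9] [157.4 154.9] 1.1
Sboxrim 274 med [ 0.4574 -0.0212  0.0496] rect [457.1 -16.2] [51.5 85.2] 73.4
Sbamboo 3175 med [ 0.4408 -0.2496  0.0074] rect [ 440.8 -247. ] [198.2 198. ] 0.3
Srack 999 med [ 0.651  -0.1606  0.0155] rect [ 651.5 -155.9] [107.6 163.1] 80.1
Scup 359 med [0.6225 0.3836 0.0488] rect [622.7 387.2] [66. 58.] 84.4
Scan 2375 med [ 0.5969 -0.3931  0.1235] rect [ 598.4 -387.4] [92.1 90.8] 44.7
```

```bash
true
```

```text
(no output)
```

View pics/crop_top.png

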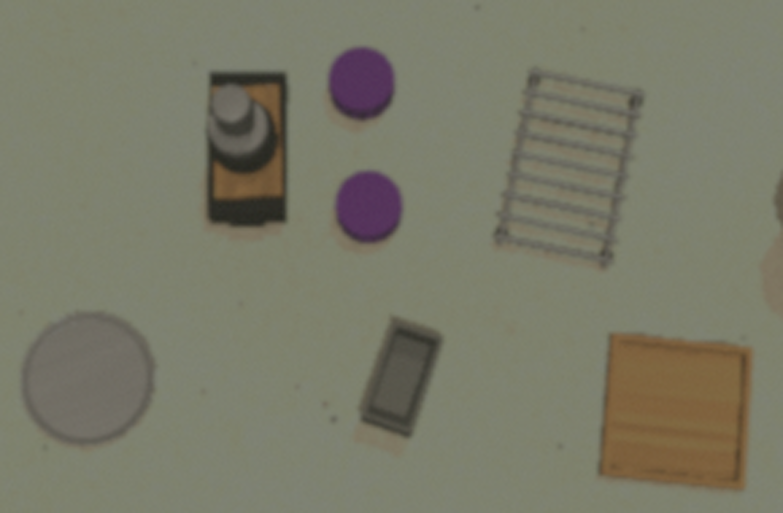

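View pics/crop_side.png

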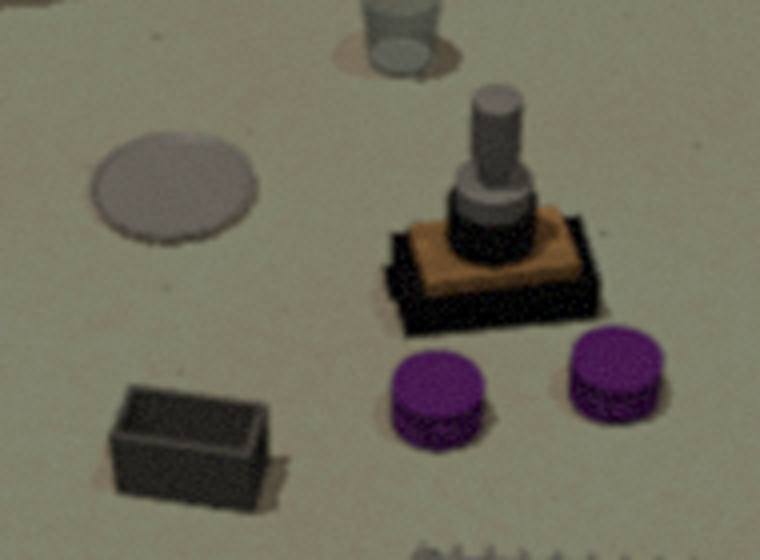

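Emit:
drive_tool:
  commands:
    - {"spin": -7.3,"tz": -0.01}
    - {"spin": -7.4,"tz": -0.02}
    - {"spin": -7.4,"tz": -0.02}

```text
$.commands[0]: bad value
```

Emit:
drive_tool:
  commands:
    - {"tx": 0.02,"ty": 0.02}
    - {"tx": 0.035,"ty": 0.03}
    - {"tx": 0.045,"ty": 0.04}
    - {"tx": 0.045,"ty": 0.04}
    - {"tx": 0.045,"ty": 0.04}
    - {"tx": 0.045,"ty": 0.04}
    - {"tx": 0.045,"ty": 0.04}
    - {"tx": 0.045,"ty": 0.04}
    - {"tx": 0.04,"ty": 0.035}
    - {"tx": 0.03,"ty": 0.03}
    - {"tx": 0.015,"ty": 0.02}
    - {"tx": 0.005,"ty": 0.005}

```text
$.commands[0]: bad value
```

```bash
cat >> h.py <<'E'
def rep(n,P,box,zr,pr=True):
    m=(P[...,0]>box[0])&(P[...,0]<box[1])&(P[...,1]>box[2])&(P[...,1]<box[3])&(P[...,2]>zr[0])&(P[...,2]<zr[1])
    w=P[m]
    if len(w)<5: print(n,len(w));return
    r=cv2.minAreaRect((w[:,:2]*1000).astype(np.float32)); c=cv2.minEnclosingCircle((w[:,:2]*1000).astype(np.float32))
    print(n,len(w),'medz',round(float(np.median(w[:,2])),4),'rect',np.round(r[0],1),np.round(r[1],1),round(r[2],1),'circ',np.round(c[0],1),round(c[1],1))
def b(x,y,r): return (x-r,x+r,y-r,y+r)
def st():
    s=robot.observe(); Rm=R.from_quat(s['tcp_rot']).as_matrix()
    print('t',round(s['clock'],2),'p',s['ee_pos'].round(4),'yaw',round(np.degrees(np.arctan2(Rm[1,0],Rm[0,0])),2),'tilt',Rm[:,2].round(4),'F',np.round(s['force'],2),'w',round(s['gripper_width'],4))
    return s
E
python3 - <<'E'
from h import *
st(); p,d,K,M=grab('wrist','w1.png');P=cloud(d,K,M)
s=b(.652,.125,.09)
for n,zr in[('table',(-.006,.006)),('traytop',(.03,.038)),('lidtop',(.043,.052)),('captop',(.074,.084)),('disctop',(.092,.1)),('handletop',(.154,.165))]: rep(n,P,s,zr)
E
```

```text
t 0.15 p [0.2058 0.5096 0.2306] yaw -21.99 tilt [-5.0e-04 -1.3e-03 -1.0e+00] F [-0.14 -0.51  0.9 ] w 0.0852
table 0
traytop 0
lidtop 0
captop 0
disctop 0
handletop 0
```

View pics/w1.png

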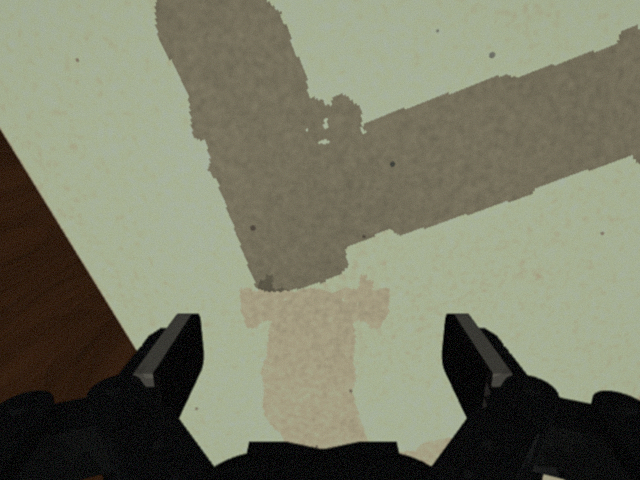

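The calls were refused, probably because each row needs all four fields. The wrist view shows bare counter between the open fingers at (180,350) and (470,350).

Emit:
drive_tool:
  commands:
    - {"tx": 0,"ty": 0,"tz": -0.01,"spin": -7.3}
    - {"tx": 0,"ty": 0,"tz": -0.02,"spin": -7.4}
    - {"tx": 0,"ty": 0,"tz": -0.02,"spin": -7.4}

```text
clock: 0.57
ee_pos: [0.2059, 0.5098, 0.2815]
tcp_rot: [1.0, 0.003, -0.0, 0.0]
force: [-0.3, 0.5, -0.2]
gripper_width: 0.0857
```

Emit:
drive_tool:
  commands:
    - {"tx": 0.02,"ty": 0.02,"tz": 0,"spin": 0}
    - {"tx": 0.035,"ty": 0.03,"tz": 0,"spin": 0}
    - {"tx": 0.045,"ty": 0.04,"tz": 0,"spin": 0}
    - {"tx": 0.045,"ty": 0.04,"tz": 0,"spin": 0}
    - {"tx": 0.045,"ty": 0.04,"tz": 0,"spin": 0}
    - {"tx": 0.045,"ty": 0.04,"tz": 0,"spin": 0}
    - {"tx": 0.045,"ty": 0.04,"tz": 0,"spin": 0}
    - {"tx": 0.045,"ty": 0.04,"tz": 0,"spin": 0}
    - {"tx": 0.045,"ty": 0.035,"tz": 0,"spin": 0}
    - {"tx": 0.035,"ty": 0.03,"tz": 0,"spin": 0}
    - {"tx": 0.01,"ty": 0.02,"tz": 0,"spin": 0}
    - {"tx": 0,"ty": 0.005,"tz": 0,"spin": 0}

```text
clock: 2.08
ee_pos: [0.6219, 0.1296, 0.2807]
tcp_rot: [1.0, 0.0, -0.001, 0.0]
force: [-0.1, 1.1, -0.5]
gripper_width: 0.0853
```

Run:
```python
from h import *
st(); p,d,K,M=grab('wrist','w2.png');P=cloud(d,K,M)
s=b(.652,.125,.07)
for n,zr in[('table',(-.006,.006)),('traytop',(.03,.038)),('lidtop',(.043,.052)),('captop',(.074,.084)),('disctop',(.092,.1)),('handletop',(.154,.165))]: rep(n,P,s,zr)
```

```text
t 2.08 p [0.6219 0.1296 0.2807] yaw 0.01 tilt [-1.e-03 -4.e-04 -1.e+00] F [-0.08  1.06 -0.54] w 0.0853
table 9559 medz 0.0012 rect [651.8 125. ] [140.  139.5] 90.0 circ [652.  125.1] 98.0
traytop 2623 medz 0.0352 rect [656.3 106. ] [126.7 106.1] 2.2 circ [656.7 105.9] 81.9
lidtop 3113 medz 0.0491 rect [653.6 124.4] [98.3 58.1] 4.8 circ [654.  124.6] 55.7
captop 714 medz 0.0812 rect [656.2 126.6] [57.5 50.3] 88.8 circ [652.6 126.8] 29.0
disctop 1046 medz 0.099 rect [657.5 128.1] [39.4 48.3] 3.9 circ [653.  127.7] 24.4
handletop 1829 medz 0.161 rect [653.1 127.8] [31.5 31. ] 85.2 circ [652.9 127.6] 16.0
```

View pics/w2.png

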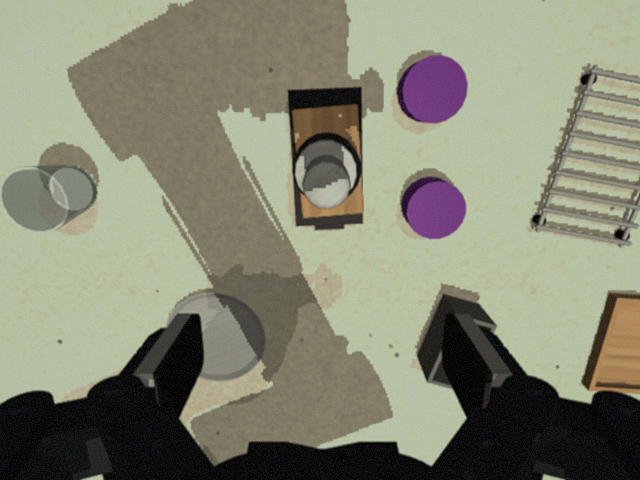

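The wrist view shows the tamper's handle top at (326,185) on the dark cap. The purple decoys at (433,88) and (435,208) are clear of the fingers. All heights match to about 1 mm. Next I'll grip the tamper handle.

Emit:
drive_tool:
  commands:
    - {"tx": 0.015,"ty": 0.001,"tz": 0.01,"spin": 0}
    - {"tx": 0.015,"ty": 0.001,"tz": 0.025,"spin": 0}
    - {"tx": 0.001,"ty": 0,"tz": 0.035,"spin": 0}
    - {"tx": 0,"ty": 0,"tz": 0.035,"spin": 0}
    - {"tx": 0,"ty": 0,"tz": 0.03,"spin": 0}
    - {"tx": 0,"ty": 0,"tz": 0.02,"spin": 0}
    - {"tx": 0,"ty": 0,"tz": 0.008,"spin": 0}
    - {"tx": 0,"ty": 0,"tz": 0.002,"spin": 0}
    - {"tx": 0,"ty": 0,"tz": 0,"spin": 0}

```text
clock: 3.25
ee_pos: [0.6531, 0.1292, 0.1171]
tcp_rot: [1.0, 0.001, 0.001, -0.0]
force: [0.8, -0.1, -0.2]
gripper_width: 0.0853
```

Emit:
drive_tool:
  commands:
    - {"tx": 0,"ty": 0,"tz": 0,"spin": 0}
    - {"tx": 0,"ty": 0,"tz": 0,"spin": 0}
    - {"tx": 0,"ty": 0,"tz": 0,"spin": 0}
    - {"tx": 0,"ty": 0,"tz": 0,"spin": 0}
    - {"tx": 0,"ty": 0,"tz": 0,"spin": 0}
    - {"tx": 0,"ty": 0,"tz": 0,"spin": 0}
  grip: 0.02

```text
clock: 4.0
ee_pos: [0.6528, 0.1287, 0.1167]
tcp_rot: [1.0, 0.001, 0.0, 0.0]
force: [-0.1, -0.5, 2.8]
gripper_width: 0.0309
```

Emit:
drive_tool:
  commands:
    - {"tx": 0,"ty": 0,"tz": -0.003,"spin": 0}
    - {"tx": 0,"ty": 0,"tz": -0.007,"spin": 0}
    - {"tx": 0,"ty": 0,"tz": -0.015,"spin": 0}
    - {"tx": 0,"ty": 0,"tz": -0.025,"spin": 0}
    - {"tx": 0,"ty": 0,"tz": -0.03,"spin": 0}
    - {"tx": 0,"ty": 0,"tz": -0.03,"spin": 0}
    - {"tx": 0,"ty": 0,"tz": -0.015,"spin": 0}
    - {"tx": 0,"ty": 0,"tz": -0.005,"spin": 0}

```text
clock: 5.0
ee_pos: [0.6529, 0.1291, 0.2472]
tcp_rot: [1.0, 0.001, 0.001, -0.0]
force: [-0.1, 0.0, -4.3]
gripper_width: 0.0308
```

Emit:
drive_tool:
  commands:
    - {"tx": -0.006,"ty": 0.011,"tz": 0,"spin": 0}
    - {"tx": -0.013,"ty": 0.023,"tz": 0,"spin": 0}
    - {"tx": -0.021,"ty": 0.038,"tz": 0,"spin": 0}
    - {"tx": -0.025,"ty": 0.045,"tz": 0,"spin": 0}
    - {"tx": -0.025,"ty": 0.045,"tz": 0,"spin": 0}
    - {"tx": -0.025,"ty": 0.045,"tz": 0,"spin": 0}
    - {"tx": -0.025,"ty": 0.045,"tz": 0,"spin": 0}
    - {"tx": -0.025,"ty": 0.045,"tz": 0,"spin": 0}
    - {"tx": -0.021,"ty": 0.037,"tz": 0,"spin": 0}
    - {"tx": -0.016,"ty": 0.026,"tz": 0,"spin": 0}
    - {"tx": -0.008,"ty": 0.013,"tz": 0,"spin": 0}
    - {"tx": -0.002,"ty": 0.004,"tz": 0,"spin": 0}

```text
clock: 6.5
ee_pos: [0.4405, -0.2489, 0.2457]
tcp_rot: [1.0, 0.0, -0.0, -0.0]
force: [0.6, 1.1, -3.4]
gripper_width: 0.0305
```

Run:
```python
from h import *
st(); p,d,K,M=grab('wrist','w3.png');P=cloud(d,K,M)
rep('rimtray',P,b(.441,-.248,.067),(.011,.019));rep('alltray',P,b(.441,-.248,.08),(.005,.019))
rep('boxrim',P,b(.458,-.014,.06),(.045,.056))
rep('rack',P,b(.651,-.156,.1),(.012,.022))
```

```text
t 6.5 p [ 0.4405 -0.2489  0.2457] yaw 0.05 tilt [-9.e-04  5.e-04 -1.e+00] F [ 0.56  1.14 -3.4 ] w 0.0305
rimtray 2877 medz 0.0152 rect [ 440.7 -246.5] [120.2 120.3] 85.9 circ [ 440.5 -246.7] 84.6
alltray 14993 medz 0.0075 rect [ 440.7 -246.5] [120.2 120.3] 86.0 circ [ 440.5 -246.7] 84.6
boxrim 2505 medz 0.0507 rect [457.3 -14. ] [45.8 84.9] 73.1 circ [457.2 -14. ] 47.9
rack 1921 medz 0.0164 rect [ 590.5 -143.8] [104.1  42.1] 80.6 circ [ 593.5 -144.4] 54.9
```

View pics/w3.png

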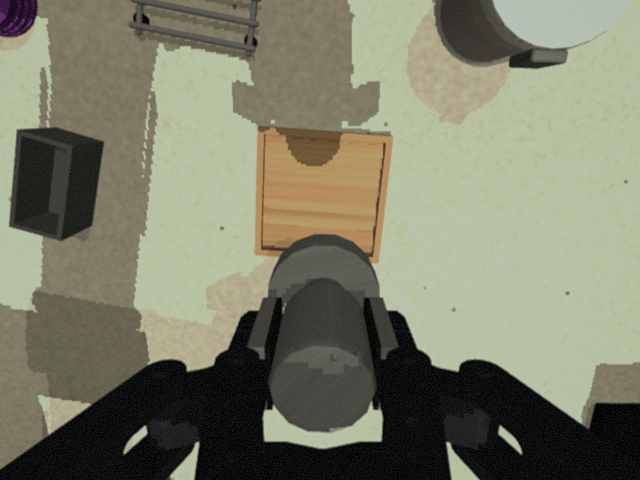

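The tray is centred at (0.4407, -0.2465) and measures 120 mm square, as it should. The tamper hangs upright between the pads.

Emit:
drive_tool:
  commands:
    - {"tx": 0,"ty": -0.002,"tz": 0.01,"spin": 0}
    - {"tx": 0,"ty": 0,"tz": 0.025,"spin": 0}
    - {"tx": 0,"ty": 0,"tz": 0.035,"spin": 0}
    - {"tx": 0,"ty": 0,"tz": 0.035,"spin": 0}
    - {"tx": 0,"ty": 0,"tz": 0.035,"spin": 0}
    - {"tx": 0,"ty": 0,"tz": 0.025,"spin": 0}
    - {"tx": 0,"ty": 0,"tz": 0.015,"spin": 0}
    - {"tx": 0,"ty": 0,"tz": 0.01,"spin": 0}
    - {"tx": 0,"ty": 0,"tz": 0.005,"spin": 0}
    - {"tx": 0,"ty": 0,"tz": 0.003,"spin": 0}
    - {"tx": 0,"ty": 0,"tz": 0.001,"spin": 0}
    - {"tx": 0,"ty": 0,"tz": 0,"spin": 0}

```text
clock: 8.05
ee_pos: [0.4416, -0.2467, 0.0476]
tcp_rot: [1.0, 0.001, 0.0, 0.0]
force: [-0.4, -0.3, -2.2]
gripper_width: 0.0308
```

Emit:
drive_tool:
  commands:
    - {"tx": 0,"ty": 0,"tz": 0.001,"spin": 0}
    - {"tx": 0,"ty": 0,"tz": 0.001,"spin": 0}

```text
clock: 8.3
ee_pos: [0.4415, -0.2466, 0.0454]
tcp_rot: [1.0, 0.001, 0.0, 0.0]
force: [-0.5, 0.7, -4.2]
gripper_width: 0.0307
```

Emit:
drive_tool:
  commands:
    - {"tx": 0,"ty": 0,"tz": 0.001,"spin": 0}
    - {"tx": 0,"ty": 0,"tz": 0.0007,"spin": 0}
    - {"tx": 0,"ty": 0,"tz": 0,"spin": 0}

```text
clock: 8.68
ee_pos: [0.4413, -0.2465, 0.0435]
tcp_rot: [1.0, 0.001, -0.0, -0.0]
force: [-1.1, 0.8, -3.3]
gripper_width: 0.0306
```

Emit:
drive_tool:
  commands:
    - {"tx": 0,"ty": 0,"tz": 0.0007,"spin": 0}
    - {"tx": 0,"ty": 0,"tz": 0.0005,"spin": 0}
    - {"tx": 0,"ty": 0,"tz": 0,"spin": 0}

```text
clock: 9.05
ee_pos: [0.4415, -0.2466, 0.0427]
tcp_rot: [1.0, 0.001, 0.0, 0.0]
force: [-0.6, 1.3, 0.0]
gripper_width: 0.0312
```

The force has gone from about -3.4 N to 0, so the tamper is touching down. I'll release it.

Emit:
drive_tool:
  commands:
    - {"tx": 0,"ty": 0,"tz": 0,"spin": 0}
    - {"tx": 0,"ty": 0,"tz": 0,"spin": 0}
    - {"tx": 0,"ty": 0,"tz": 0,"spin": 0}
    - {"tx": 0,"ty": 0,"tz": 0,"spin": 0}
    - {"tx": 0,"ty": 0,"tz": 0,"spin": 0}
  grip: 0.085

```text
clock: 9.68
ee_pos: [0.4414, -0.2466, 0.0424]
tcp_rot: [1.0, 0.001, 0.0, 0.0]
force: [0.9, -0.5, 0.4]
gripper_width: 0.0851
```

Emit:
drive_tool:
  commands:
    - {"tx": 0,"ty": 0,"tz": -0.005,"spin": 0}
    - {"tx": 0,"ty": 0,"tz": -0.01,"spin": 0}
    - {"tx": 0,"ty": 0,"tz": -0.025,"spin": 0}
    - {"tx": 0,"ty": 0,"tz": -0.035,"spin": 0}
    - {"tx": 0,"ty": 0,"tz": -0.04,"spin": 0}
    - {"tx": 0,"ty": 0,"tz": -0.04,"spin": 0}
    - {"tx": 0,"ty": 0,"tz": -0.035,"spin": 0}
    - {"tx": 0,"ty": 0,"tz": -0.015,"spin": 0}
    - {"tx": 0,"ty": 0,"tz": -0.005,"spin": 0}

```text
clock: 10.8
ee_pos: [0.4415, -0.2465, 0.2529]
tcp_rot: [1.0, 0.001, 0.001, -0.0]
force: [-0.0, -1.1, -0.3]
gripper_width: 0.0848
```

Run:
```python
from h import *
st(); p,d,K,M=grab('wrist','w4.png');P=cloud(d,K,M)
rep('alltray',P,b(.441,-.248,.08),(.005,.019))
rep('handle',P,b(.441,-.248,.05),(.082,.095))
rep('rack',P,b(.651,-.156,.1),(.012,.022))
```

```text
t 10.8 p [ 0.4415 -0.2465  0.2529] yaw 0.11 tilt [ 1.e-03  1.e-04 -1.e+00] F [-0.05 -1.05 -0.34] w 0.0848
alltray 13586 medz 0.0076 rect [ 440.7 -246.5] [120.4 120.4] 86.0 circ [ 440.9 -246.5] 84.6
handle 1242 medz 0.087 rect [ 442.2 -246.4] [30.7 31. ] 43.0 circ [ 441.8 -246.4] 15.9
rack 1962 medz 0.0165 rect [ 592.4 -143.9] [104.8  45.4] 79.8 circ [ 594.6 -144.8] 55.5
```

View pics/w4.png

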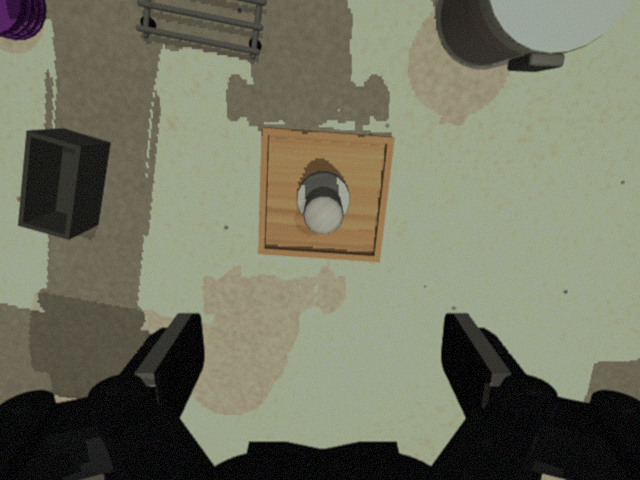

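The tamper stands upright at (324,210) in the wrist view, 1 mm from the tray centre. Next is the cap.

Emit:
drive_tool:
  commands:
    - {"tx": 0.008,"ty": -0.014,"tz": 0,"spin": 0}
    - {"tx": 0.016,"ty": -0.028,"tz": 0,"spin": 0}
    - {"tx": 0.024,"ty": -0.044,"tz": 0,"spin": 0}
    - {"tx": 0.027,"ty": -0.047,"tz": 0,"spin": 0}
    - {"tx": 0.027,"ty": -0.047,"tz": 0,"spin": 0}
    - {"tx": 0.027,"ty": -0.047,"tz": 0,"spin": 0}
    - {"tx": 0.026,"ty": -0.047,"tz": 0,"spin": 0}
    - {"tx": 0.024,"ty": -0.044,"tz": 0,"spin": 0}
    - {"tx": 0.016,"ty": -0.03,"tz": 0,"spin": 0}
    - {"tx": 0.012,"ty": -0.018,"tz": 0,"spin": 0}
    - {"tx": 0.004,"ty": -0.007,"tz": 0,"spin": 0}
    - {"tx": 0,"ty": 0,"tz": 0,"spin": 0}

```text
clock: 12.35
ee_pos: [0.6513, 0.1272, 0.2513]
tcp_rot: [1.0, 0.001, -0.001, 0.0]
force: [-0.6, 0.3, -0.2]
gripper_width: 0.0848
```

Run:
```python
from h import *
st(); p,d,K,M=grab('wrist','w5.png');P=cloud(d,K,M)
s=b(.652,.125,.072)
for n,zr in[('lidtop',(.043,.053)),('captop',(.074,.085))]: rep(n,P,s,zr)
rep('traytop',P,(.58,.725,.085,.17),(.03,.039))
rep('dish',P,b(.45,.252,.075),(.0035,.015));rep('boxrim',P,b(.458,-.014,.06),(.045,.056))
```

```text
t 12.35 p [0.6513 0.1272 0.2513] yaw 0.14 tilt [-1.7e-03 -6.0e-04 -1.0e+00] F [-0.57  0.33 -0.16] w 0.0848
lidtop 3385 medz 0.0492 rect [653.8 124.6] [98.2 58.2] 4.8 circ [654.  124.6] 55.7
captop 4185 medz 0.0813 rect [653.  127.4] [57.2 56.9] 3.4 circ [652.7 127.3] 29.0
traytop 2688 medz 0.0352 rect [655.3 126.1] [126.4  66.1] 2.2 circ [655.6 126.2] 70.3
dish 4589 medz 0.0057 rect [450.2 238.1] [144.6 114.3] 2.2 circ [447.4 239.5] 89.1
boxrim 506 medz 0.0507 rect [442.1   9.1] [60.9 30.2] 16.4 circ [445.4  -2.3] 30.5
```

View pics/w5.png

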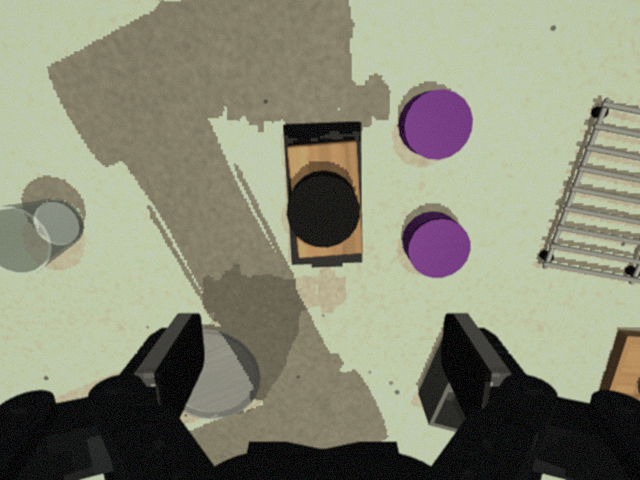

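The dark cap is at (323,208) and measured at (0.6528, 0.1273), 57 mm across. I'll descend and grip it.

Emit:
drive_tool:
  commands:
    - {"tx": 0.001,"ty": 0,"tz": 0.01,"spin": 0}
    - {"tx": 0,"ty": 0,"tz": 0.025,"spin": 0}
    - {"tx": 0,"ty": 0,"tz": 0.04,"spin": 0}
    - {"tx": 0,"ty": 0,"tz": 0.04,"spin": 0}
    - {"tx": 0,"ty": 0,"tz": 0.035,"spin": 0}
    - {"tx": 0,"ty": 0,"tz": 0.025,"spin": 0}
    - {"tx": 0,"ty": 0,"tz": 0.015,"spin": 0}
    - {"tx": 0,"ty": 0,"tz": 0.01,"spin": 0}
    - {"tx": 0,"ty": 0,"tz": 0.003,"spin": 0}
    - {"tx": 0,"ty": 0,"tz": 0,"spin": 0}

```text
clock: 13.65
ee_pos: [0.6531, 0.1269, 0.05]
tcp_rot: [1.0, 0.001, 0.001, -0.0]
force: [0.4, -0.3, 0.6]
gripper_width: 0.0854
```

Emit:
drive_tool:
  commands:
    - {"tx": 0,"ty": 0,"tz": 0,"spin": 0}
    - {"tx": 0,"ty": 0,"tz": 0,"spin": 0}
    - {"tx": 0,"ty": 0,"tz": 0,"spin": 0}
    - {"tx": 0,"ty": 0,"tz": 0,"spin": 0}
    - {"tx": 0,"ty": 0,"tz": 0,"spin": 0}
  grip: 0.045

```text
clock: 14.28
ee_pos: [0.6534, 0.1271, 0.0505]
tcp_rot: [1.0, 0.001, 0.001, -0.0]
force: [-1.0, 0.9, 5.5]
gripper_width: 0.0562
```

Emit:
drive_tool:
  commands:
    - {"tx": 0,"ty": 0,"tz": -0.003,"spin": 0}
    - {"tx": 0,"ty": 0,"tz": -0.007,"spin": 0}
    - {"tx": 0,"ty": 0,"tz": -0.015,"spin": 0}
    - {"tx": 0,"ty": 0,"tz": -0.03,"spin": 0}
    - {"tx": 0,"ty": 0,"tz": -0.04,"spin": 0}
    - {"tx": 0,"ty": 0,"tz": -0.035,"spin": 0}
    - {"tx": 0,"ty": 0,"tz": -0.015,"spin": 0}
    - {"tx": 0,"ty": 0,"tz": -0.005,"spin": 0}

```text
clock: 15.28
ee_pos: [0.6527, 0.127, 0.1999]
tcp_rot: [1.0, 0.001, 0.0, -0.0]
force: [0.3, 0.6, -2.1]
gripper_width: 0.0563
```

Emit:
drive_tool:
  commands:
    - {"tx": -0.008,"ty": -0.005,"tz": 0,"spin": 0}
    - {"tx": -0.018,"ty": -0.011,"tz": 0,"spin": 0}
    - {"tx": -0.032,"ty": -0.02,"tz": 0,"spin": 0}
    - {"tx": -0.04,"ty": -0.025,"tz": 0,"spin": 0}
    - {"tx": -0.04,"ty": -0.025,"tz": 0,"spin": 0}
    - {"tx": -0.033,"ty": -0.02,"tz": 0,"spin": 0}
    - {"tx": -0.02,"ty": -0.012,"tz": 0,"spin": 0}
    - {"tx": -0.009,"ty": -0.006,"tz": 0,"spin": 0}
    - {"tx": -0.003,"ty": -0.001,"tz": 0,"spin": 0}
    - {"tx": 0,"ty": 0,"tz": 0,"spin": 0}

```text
clock: 16.52
ee_pos: [0.4496, 0.2511, 0.199]
tcp_rot: [1.0, 0.001, -0.0, 0.0]
force: [0.1, -0.9, -0.4]
gripper_width: 0.0561
```

Run:
```python
from h import *
st(); p,d,K,M=grab('wrist','w6.png');P=cloud(d,K,M)
for q in(.062,.075):rep('dish',P,b(.45,.252,q),(.0035,.015))
rep('cap',P,b(.45,.252,.06),(.15,.24))
```

```text
t 16.52 p [0.4496 0.2511 0.199 ] yaw 0.09 tilt [-4.e-04 -6.e-04 -1.e+00] F [ 0.05 -0.89 -0.38] w 0.0561
dish 13477 medz 0.0055 rect [458.  252.9] [105.8 114.6] 1.1 circ [460.2 251.7] 65.3
dish 13486 medz 0.0055 rect [461.8 253.5] [115.8 139.3] 3.3 circ [465.1 258.2] 81.3
cap 31276 medz 0.2296 rect [453.2 248.8] [61.3 67.5] 37.2 circ [456.6 251.6] 42.2
```

View pics/w6.png

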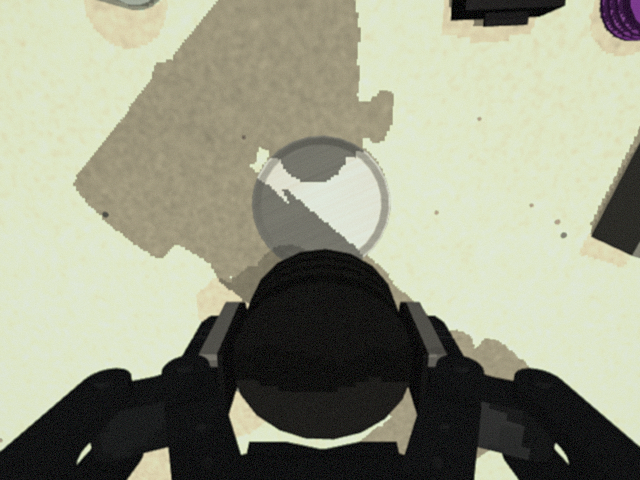

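Run:
```python
from h import *
from scipy.optimize import least_squares
def fit(w):
    f=lambda q:np.hypot(w[:,0]-q[0],w[:,1]-q[1])-q[2]
    return least_squares(f,[.45,.252,.057],loss='soft_l1',f_scale=.001).x.round(4)
for n in('wrist','top','side'):
    z=np.load(f'last_{n}.npz');P=cloud(z['d'],z['K'],z['M'])
    r=np.hypot(P[...,0]-.4505,P[...,1]-.2525)
    m=(r>.049)&(r<.063)&(P[...,2]>.0068)&(P[...,2]<.0105)
    if n=='side': m=(r>.049)&(r<.063)&(P[...,2]>.0063)&(P[...,2]<.0105)
    print(n,m.sum(),fit(P[m]))
z=np.load('last_wrist.npz');P=cloud(z['d'],z['K'],z['M'])
m=(P[...,2]>.225)&(P[...,2]<.235)&(abs(P[...,0]-.45)<.06)&(abs(P[...,1]-.252)<.026); w=P[m]
print(w.min(0),w.max(0), np.median(w[:,2]))
```

```text
wrist 2110 [0.4514 0.2528 0.0547]
top 188 [0.4513 0.2533 0.0545]
side 112 [0.4513 0.251  0.0545]
[0.42004451 0.22600317 0.22500442] [0.47846646 0.27799927 0.23182632] 0.22975322631839584
```

The dish centre is (0.4514, 0.2528) from the wrist and top cameras. The held cap's centre coincides with the TCP. I'll lower it.

Emit:
drive_tool:
  commands:
    - {"tx": 0.001,"ty": -0.001,"tz": 0.01,"spin": 0}
    - {"tx": 0.001,"ty": -0.001,"tz": 0.025,"spin": 0}
    - {"tx": 0,"ty": 0,"tz": 0.035,"spin": 0}
    - {"tx": 0,"ty": 0,"tz": 0.035,"spin": 0}
    - {"tx": 0,"ty": 0,"tz": 0.03,"spin": 0}
    - {"tx": 0,"ty": 0,"tz": 0.02,"spin": 0}
    - {"tx": 0,"ty": 0,"tz": 0.015,"spin": 0}
    - {"tx": 0,"ty": 0,"tz": 0.01,"spin": 0}
    - {"tx": 0,"ty": 0,"tz": 0.005,"spin": 0}
    - {"tx": 0,"ty": 0,"tz": 0.003,"spin": 0}
    - {"tx": 0,"ty": 0,"tz": 0.002,"spin": 0}
    - {"tx": 0,"ty": 0,"tz": 0,"spin": 0}

```text
clock: 18.08
ee_pos: [0.4515, 0.2536, 0.0096]
tcp_rot: [1.0, 0.001, 0.0, -0.0]
force: [-0.6, -0.1, -0.8]
gripper_width: 0.0566
```

Emit:
drive_tool:
  commands:
    - {"tx": 0,"ty": 0,"tz": 0.001,"spin": 0}
    - {"tx": 0,"ty": 0,"tz": 0,"spin": 0}

```text
clock: 18.32
ee_pos: [0.4514, 0.2535, 0.0085]
tcp_rot: [1.0, 0.001, 0.0, -0.0]
force: [0.3, -0.8, -0.7]
gripper_width: 0.0566
```

Emit:
drive_tool:
  commands:
    - {"tx": 0,"ty": 0.0005,"tz": 0.001,"spin": 0}
    - {"tx": 0,"ty": 0,"tz": 0,"spin": 0}

```text
clock: 18.58
ee_pos: [0.4514, 0.2529, 0.0073]
tcp_rot: [1.0, 0.001, -0.0, 0.0]
force: [0.3, -0.3, -1.1]
gripper_width: 0.0564
```

Emit:
drive_tool:
  commands:
    - {"tx": 0,"ty": 0,"tz": 0.0007,"spin": 0}
    - {"tx": 0,"ty": 0,"tz": 0,"spin": 0}

```text
clock: 18.82
ee_pos: [0.4514, 0.2529, 0.0066]
tcp_rot: [1.0, 0.001, -0.0, 0.0]
force: [0.0, -0.4, -1.1]
gripper_width: 0.0565
```

Emit:
drive_tool:
  commands:
    - {"tx": 0,"ty": 0,"tz": 0.0007,"spin": 0}
    - {"tx": 0,"ty": 0,"tz": 0,"spin": 0}

```text
clock: 19.08
ee_pos: [0.4515, 0.253, 0.0065]
tcp_rot: [1.0, 0.001, 0.0, -0.0]
force: [-2.4, -0.9, 5.7]
gripper_width: 0.0564
```

Emit:
drive_tool:
  commands:
    - {"tx": 0,"ty": 0,"tz": 0.0005,"spin": 0}
    - {"tx": 0,"ty": 0,"tz": 0,"spin": 0}

```text
clock: 19.32
ee_pos: [0.4515, 0.253, 0.0065]
tcp_rot: [1.0, 0.001, 0.0, -0.0]
force: [-4.4, -1.2, 9.5]
gripper_width: 0.0561
```

The cap has made contact. I'll release it and retreat.

Emit:
drive_tool:
  commands:
    - {"tx": 0,"ty": 0,"tz": -0.001,"spin": 0}
    - {"tx": 0,"ty": 0,"tz": 0,"spin": 0}

```text
clock: 19.58
ee_pos: [0.4515, 0.253, 0.0065]
tcp_rot: [1.0, 0.001, 0.0, -0.0]
force: [-1.0, 0.2, 1.7]
gripper_width: 0.0563
```

Emit:
drive_tool:
  commands:
    - {"tx": 0,"ty": 0,"tz": 0,"spin": 0}
    - {"tx": 0,"ty": 0,"tz": 0,"spin": 0}
    - {"tx": 0,"ty": 0,"tz": 0,"spin": 0}
    - {"tx": 0,"ty": 0,"tz": 0,"spin": 0}
    - {"tx": 0,"ty": 0,"tz": 0,"spin": 0}
  grip: 0.085

```text
clock: 20.2
ee_pos: [0.4514, 0.2529, 0.0065]
tcp_rot: [1.0, 0.001, -0.0, 0.0]
force: [0.3, 0.5, 0.6]
gripper_width: 0.0852
```

Emit:
drive_tool:
  commands:
    - {"tx": 0,"ty": 0,"tz": -0.005,"spin": 0}
    - {"tx": 0,"ty": 0,"tz": -0.01,"spin": 0}
    - {"tx": 0,"ty": 0,"tz": -0.025,"spin": 0}
    - {"tx": 0,"ty": 0,"tz": -0.035,"spin": 0}
    - {"tx": 0,"ty": 0,"tz": -0.045,"spin": 0}
    - {"tx": 0,"ty": 0,"tz": -0.045,"spin": 0}
    - {"tx": 0,"ty": 0,"tz": -0.035,"spin": 0}
    - {"tx": 0,"ty": 0,"tz": -0.02,"spin": 0}
    - {"tx": 0,"ty": 0,"tz": -0.01,"spin": 0}

```text
clock: 21.32
ee_pos: [0.4517, 0.2531, 0.2384]
tcp_rot: [1.0, 0.001, 0.001, -0.001]
force: [0.3, -0.7, -0.6]
gripper_width: 0.085
```

Run:
```python
from h import *
st(); p,d,K,M=grab('wrist','w7.png');P=cloud(d,K,M)
rep('dish',P,b(.4514,.2528,.061),(.0035,.015))
rep('cap',P,b(.45,.252,.06),(.032,.042))
```

```text
t 21.32 p [0.4517 0.2531 0.2384] yaw 0.11 tilt [ 0.002   0.0019 -1.    ] F [ 0.33 -0.65 -0.58] w 0.085
dish 8281 medz 0.0057 rect [450.3 254. ] [117.  117.1] 1.1 circ [454.5 261.6] 74.4
cap 3499 medz 0.0373 rect [451.2 253.7] [57.5 56.7] 1.0 circ [450.9 253.7] 29.0
```

View pics/w7.png

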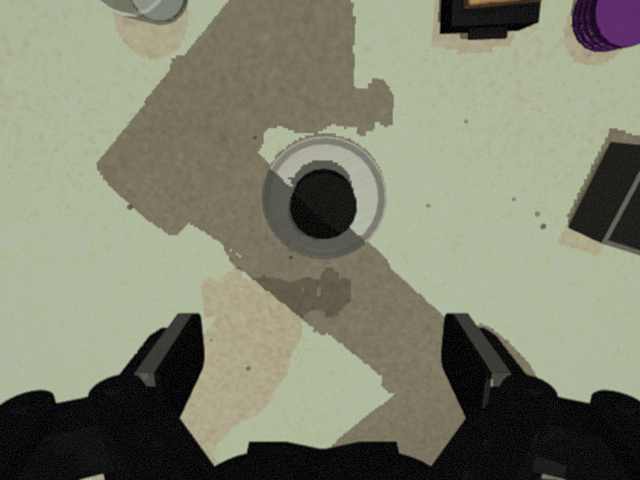

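The cap sits flat at (323,203) on the dish, about 1 mm off centre. Next is the lid.

Emit:
drive_tool:
  commands:
    - {"tx": 0.009,"ty": 0.005,"tz": 0,"spin": 0}
    - {"tx": 0.018,"ty": 0.012,"tz": 0,"spin": 0}
    - {"tx": 0.032,"ty": 0.02,"tz": 0,"spin": 0}
    - {"tx": 0.04,"ty": 0.025,"tz": 0,"spin": 0}
    - {"tx": 0.04,"ty": 0.025,"tz": 0,"spin": 0}
    - {"tx": 0.033,"ty": 0.02,"tz": 0,"spin": 0}
    - {"tx": 0.02,"ty": 0.013,"tz": 0,"spin": 0}
    - {"tx": 0.008,"ty": 0.006,"tz": 0,"spin": 0}
    - {"tx": 0.002,"ty": 0.002,"tz": 0,"spin": 0}
    - {"tx": 0,"ty": 0,"tz": 0,"spin": -4.7}
    - {"tx": 0,"ty": 0,"tz": 0,"spin": 0}
  grip: 0.072

```text
clock: 22.75
ee_pos: [0.6531, 0.1259, 0.2367]
tcp_rot: [0.999, 0.042, 0.0, -0.0]
force: [0.1, 0.1, -0.2]
gripper_width: 0.0715
```

```bash
cat >> h.py <<'E'
def delta(tx_,ty_,tz_,yaw):
    s=robot.observe(); Rm=R.from_quat(s['tcp_rot']).as_matrix(); y=np.degrees(np.arctan2(Rm[1,0],Rm[0,0]))
    print('tool delta',(Rm.T@(np.array([tx_,ty_,tz_])-s['ee_pos'])).round(4),'spin',round(y-yaw,2))
E
python3 - <<'E'
from h import *
st(); p,d,K,M=grab('wrist','w8.png');P=cloud(d,K,M)
rep('lidtop',P,b(.652,.125,.072),(.043,.053)); rep('traytop',P,(.58,.725,.085,.17),(.03,.039))
delta(.6538,.1245,.031,4.8)
# fingers in tool frame
v=P.copy(); s=robot.observe(); X=(P-s['ee_pos'])@R.from_quat(s['tcp_rot']).as_matrix()
m=(abs(X[...,0])<.03)&(abs(X[...,1])<.09)&(X[...,2]>-.06)&(X[...,2]<.02); w=X[m]; print(len(w),w.min(0),w.max(0))
E
```

```text
t 22.75 p [0.6531 0.1259 0.2367] yaw 4.83 tilt [ 1.e-04  2.e-04 -1.e+00] F [ 0.06  0.12 -0.24] w 0.0715
lidtop 8175 medz 0.0492 rect [653.9 124.6] [97.9 58.1] 4.8 circ [654.1 124.8] 55.7
traytop 3041 medz 0.0353 rect [655.3 126.1] [126.5  66.3] 2.2 circ [655.7 125.9] 70.7
tool delta [0.0005 0.0015 0.2057] spin -0.03
13238 [-0.01152143 -0.06841017 -0.05999964] [ 0.01530632  0.06751403 -0.00851448]
```

View pics/w8.png

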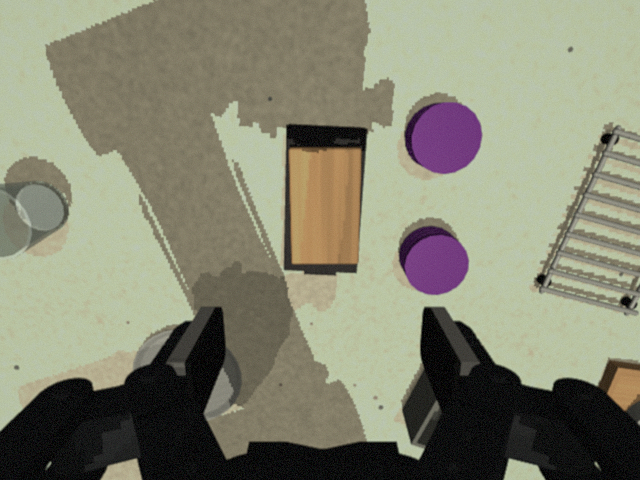

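The lid is at (325,205), centred at (0.6539, 0.1246) and 98 x 58 mm. The open tips stand about 8.5 mm behind the TCP, so I'll set the TCP at about 0.031 to clear the tray's top.

Emit:
drive_tool:
  commands:
    - {"tx": 0.0005,"ty": 0.001,"tz": 0.01,"spin": 0}
    - {"tx": 0,"ty": 0,"tz": 0.025,"spin": 0}
    - {"tx": 0,"ty": 0,"tz": 0.04,"spin": 0}
    - {"tx": 0,"ty": 0,"tz": 0.04,"spin": 0}
    - {"tx": 0,"ty": 0,"tz": 0.035,"spin": 0}
    - {"tx": 0,"ty": 0,"tz": 0.025,"spin": 0}
    - {"tx": 0,"ty": 0,"tz": 0.015,"spin": 0}
    - {"tx": 0,"ty": 0,"tz": 0.01,"spin": 0}
    - {"tx": 0,"ty": 0,"tz": 0.003,"spin": 0}
    - {"tx": 0,"ty": 0,"tz": 0,"spin": 0}

```text
clock: 24.05
ee_pos: [0.6547, 0.1245, 0.0341]
tcp_rot: [0.999, 0.042, 0.001, -0.0]
force: [-0.1, -0.0, -0.2]
gripper_width: 0.0718
```

Run:
```python
from h import *
st(); delta(.6539,.1245,.031,4.8)
```

```text
t 24.05 p [0.6547 0.1245 0.0341] yaw 4.81 tilt [ 1.1e-03  3.0e-04 -1.0e+00] F [-0.06 -0.04 -0.22] w 0.0718
tool delta [-0.0008 -0.0001  0.0031] spin 0.01
```

Emit:
drive_tool:
  commands:
    - {"tx": -0.0008,"ty": 0,"tz": 0.002,"spin": 0}
    - {"tx": 0,"ty": 0,"tz": 0.001,"spin": 0}
    - {"tx": 0,"ty": 0,"tz": 0,"spin": 0}

```text
clock: 24.42
ee_pos: [0.6534, 0.1243, 0.0306]
tcp_rot: [0.999, 0.042, 0.0, -0.0]
force: [-0.4, 0.4, 0.1]
gripper_width: 0.0725
```

Emit:
drive_tool:
  commands:
    - {"tx": 0,"ty": 0,"tz": 0,"spin": 0}
    - {"tx": 0,"ty": 0,"tz": 0,"spin": 0}
    - {"tx": 0,"ty": 0,"tz": 0,"spin": 0}
    - {"tx": 0,"ty": 0,"tz": 0,"spin": 0}
  grip: 0.048

```text
clock: 24.92
ee_pos: [0.6538, 0.1245, 0.0311]
tcp_rot: [0.999, 0.042, 0.001, -0.0]
force: [-0.7, 0.4, 4.3]
gripper_width: 0.0561
```

Emit:
drive_tool:
  commands:
    - {"tx": 0,"ty": 0,"tz": -0.003,"spin": 0}
    - {"tx": 0,"ty": 0,"tz": -0.007,"spin": 0}
    - {"tx": 0,"ty": 0,"tz": -0.015,"spin": 0}
    - {"tx": 0,"ty": 0,"tz": -0.03,"spin": 0}
    - {"tx": 0,"ty": 0,"tz": -0.04,"spin": 0}
    - {"tx": 0,"ty": 0,"tz": -0.045,"spin": 0}
    - {"tx": 0,"ty": 0,"tz": -0.04,"spin": 0}
    - {"tx": 0,"ty": 0,"tz": -0.015,"spin": 5}
    - {"tx": 0,"ty": 0,"tz": -0.005,"spin": 8}
    - {"tx": 0,"ty": 0,"tz": 0,"spin": 6.5}
    - {"tx": 0,"ty": 0,"tz": 0,"spin": 2}
    - {"tx": 0,"ty": 0,"tz": 0,"spin": 0}

```text
clock: 26.42
ee_pos: [0.6534, 0.1243, 0.2309]
tcp_rot: [0.99, -0.144, 0.0, -0.0]
force: [0.6, 0.3, -0.5]
gripper_width: 0.0566
```

Run:
```python
from h import *
st(); delta(.4573,-.014,.23,-16.8)
p,d,K,M=grab('wrist','w9.png')
```

```text
t 26.43 p [0.6534 0.1243 0.2309] yaw -16.61 tilt [ 3.e-04  1.e-04 -1.e+00] F [ 0.6   0.31 -0.54] w 0.0566
tool delta [-0.1484  0.1885  0.0008] spin 0.19
```

View pics/w9.png

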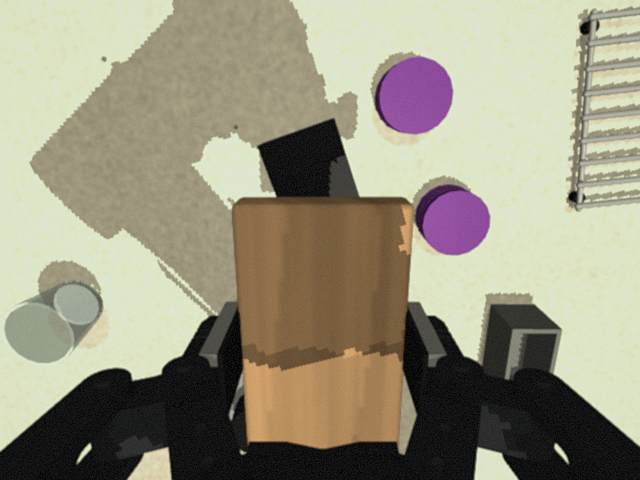

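The lid is held square between the pads, and the catch tray at (310,160) has not moved. On to the box.

Emit:
drive_tool:
  commands:
    - {"tx": -0.005,"ty": 0.007,"tz": 0,"spin": 0}
    - {"tx": -0.012,"ty": 0.015,"tz": 0,"spin": 0}
    - {"tx": -0.02,"ty": 0.025,"tz": 0,"spin": 0}
    - {"tx": -0.026,"ty": 0.033,"tz": 0,"spin": 0}
    - {"tx": -0.028,"ty": 0.035,"tz": 0,"spin": 0}
    - {"tx": -0.025,"ty": 0.032,"tz": 0,"spin": 0}
    - {"tx": -0.018,"ty": 0.023,"tz": 0,"spin": 0}
    - {"tx": -0.009,"ty": 0.012,"tz": 0,"spin": 0.1}
    - {"tx": -0.004,"ty": 0.005,"tz": 0,"spin": 0}
    - {"tx": -0.001,"ty": 0.001,"tz": 0,"spin": 0}
    - {"tx": 0,"ty": 0,"tz": 0,"spin": 0}

```text
clock: 27.85
ee_pos: [0.4581, -0.0129, 0.2302]
tcp_rot: [0.989, -0.146, -0.0, 0.0]
force: [0.2, 0.4, 0.1]
gripper_width: 0.0564
```

Run:
```python
from h import *
s=st(); p,d,K,M=grab('wrist','w10.png');P=cloud(d,K,M)
rep('boxrim',P,b(.457,-.014,.06),(.045,.056))
rep('lid',P,b(.457,-.014,.07),(.2,.26))
X=(P-s['ee_pos'])@R.from_quat(s['tcp_rot']).as_matrix()
m=(abs(X[...,0])<.09)&(abs(X[...,1])<.024)&(abs(X[...,2]+.017)<.006);w=X[m]
print('lid top in tool frame',len(w),np.percentile(w,[.2,50,99.8],axis=0).round(4).tolist())
a=np.polyfit(w[:,0],w[:,2],1),np.polyfit(w[:,1],w[:,2],1);print('slopes',a)
# front edge yaw
ys=np.linspace(-.022,.022,12);e=[np.percentile(w[abs(w[:,1]-y)<.002][:,0],99.5) for y in ys];print('edge slope deg',np.degrees(np.polyfit(ys,e,1)[0]))
```

```text
t 27.85 p [ 0.4581 -0.0129  0.2302] yaw -16.77 tilt [-4.e-04 -1.e-04 -1.e+00] F [0.17 0.38 0.14] w 0.0564
boxrim 717 medz 0.0512 rect [483.4 -22. ] [44.1 29.8] 73.0 circ [483.4 -22.1] 26.2
lid 43641 medz 0.2485 rect [460.6 -12.9] [84.1 95.2] 72.0 circ [459.5 -13. ] 55.3
lid top in tool frame 34198 [[-0.0438, -0.0239, -0.0199], [0.0107, -0.0002, -0.0183], [0.0493, 0.0239, -0.0118]]
slopes (array([ 0.00624919, -0.01823582]), array([-0.00015211, -0.01818309]))
edge slope deg -0.05184055872146736
```

View pics/w10.png

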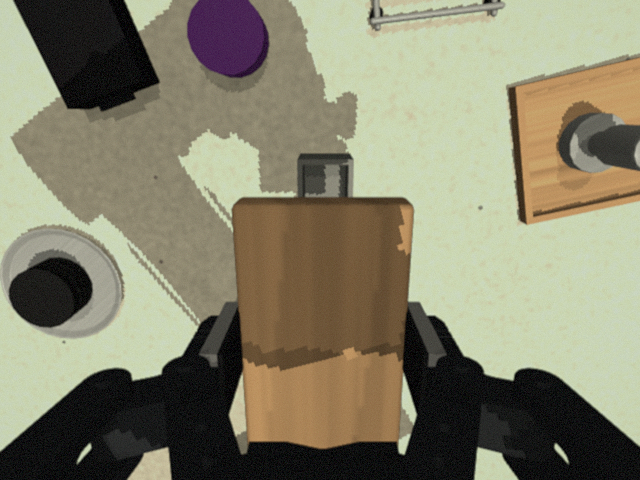

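The held lid's front edge sits at tool x = +0.0493, so it is centred and not skewed. The box end visible at (325,160) gives a centre of (0.4575, -0.014) and a yaw of -17°, matching the earlier estimate.

Run:
```python
from h import *
delta(.4574,-.014,.050,-16.9)
```

```text
tool delta [-0.0003  0.0012  0.1802] spin 0.13
```

Emit:
drive_tool:
  commands:
    - {"tx": 0,"ty": 0.001,"tz": 0.01,"spin": 0.1}
    - {"tx": 0,"ty": 0,"tz": 0.025,"spin": 0}
    - {"tx": 0,"ty": 0,"tz": 0.035,"spin": 0}
    - {"tx": 0,"ty": 0,"tz": 0.035,"spin": 0}
    - {"tx": 0,"ty": 0,"tz": 0.03,"spin": 0}
    - {"tx": 0,"ty": 0,"tz": 0.02,"spin": 0}
    - {"tx": 0,"ty": 0,"tz": 0.012,"spin": 0}
    - {"tx": 0,"ty": 0,"tz": 0.007,"spin": 0}
    - {"tx": 0,"ty": 0,"tz": 0.003,"spin": 0}
    - {"tx": 0,"ty": 0,"tz": 0,"spin": 0}
    - {"tx": 0,"ty": 0,"tz": 0,"spin": 0}

```text
clock: 29.28
ee_pos: [0.4578, -0.0141, 0.054]
tcp_rot: [0.989, -0.147, 0.001, -0.0]
force: [0.1, -0.0, -1.4]
gripper_width: 0.0564
```

Run:
```python
from h import *
s=st();delta(.4574,-.014,.0475,-16.9)
grab('side','s2.png')
p=cv2.imread('pics/s2.png');cv2.imwrite('pics/s2c.png',cv2.resize(p[200:320,210:370],None,fx=4,fy=4,interpolation=cv2.INTER_CUBIC))
```

```text
t 29.27 p [ 0.4578 -0.0141  0.054 ] yaw -16.88 tilt [ 1.1e-03  2.0e-04 -1.0e+00] F [ 0.09 -0.05 -1.41] w 0.0564
tool delta [-0.0004  0.      0.0065] spin 0.02
```

View pics/s2c.png

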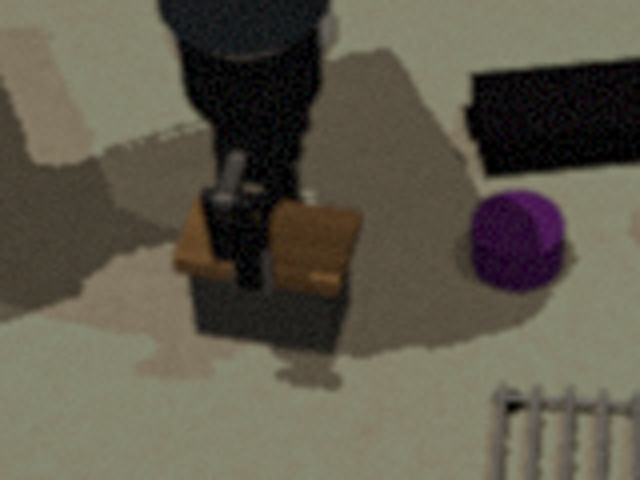

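The crop shows the lid just above the box with an even overhang at both ends. I'll lower it the last few millimetres.

Emit:
drive_tool:
  commands:
    - {"tx": 0,"ty": 0,"tz": 0.003,"spin": 0}
    - {"tx": 0,"ty": 0,"tz": 0.0015,"spin": 0}
    - {"tx": 0,"ty": 0,"tz": 0.001,"spin": 0}
    - {"tx": 0,"ty": 0,"tz": 0,"spin": 0}

```text
clock: 29.82
ee_pos: [0.4573, -0.0142, 0.0479]
tcp_rot: [0.989, -0.147, -0.0, 0.0]
force: [0.3, -0.4, -0.5]
gripper_width: 0.0565
```

Emit:
drive_tool:
  commands:
    - {"tx": 0,"ty": 0,"tz": 0.0007,"spin": 0}
    - {"tx": 0,"ty": 0,"tz": 0,"spin": 0}

```text
clock: 30.08
ee_pos: [0.4574, -0.0142, 0.0473]
tcp_rot: [0.989, -0.147, -0.0, 0.0]
force: [-0.7, -0.0, 0.0]
gripper_width: 0.0565
```

Emit:
drive_tool:
  commands:
    - {"tx": 0,"ty": 0,"tz": 0.0006,"spin": 0}
    - {"tx": 0,"ty": 0,"tz": 0,"spin": 0}

```text
clock: 30.32
ee_pos: [0.4574, -0.0142, 0.047]
tcp_rot: [0.989, -0.147, 0.0, -0.0]
force: [-2.0, 0.6, 3.6]
gripper_width: 0.0564
```

Contact at 3.6 N. I'll release it.

Emit:
drive_tool:
  commands:
    - {"tx": 0,"ty": 0,"tz": 0,"spin": 0}
    - {"tx": 0,"ty": 0,"tz": 0,"spin": 0}
    - {"tx": 0,"ty": 0,"tz": 0,"spin": 0}
    - {"tx": 0,"ty": 0,"tz": 0,"spin": 0}
    - {"tx": 0,"ty": 0,"tz": 0,"spin": 0}
  grip: 0.085

```text
clock: 30.95
ee_pos: [0.4574, -0.0142, 0.0466]
tcp_rot: [0.989, -0.147, -0.0, 0.0]
force: [-0.2, 1.1, 0.2]
gripper_width: 0.085
```

Emit:
drive_tool:
  commands:
    - {"tx": 0,"ty": 0,"tz": -0.005,"spin": 0}
    - {"tx": 0,"ty": 0,"tz": -0.01,"spin": 0}
    - {"tx": 0,"ty": 0,"tz": -0.025,"spin": 0}
    - {"tx": 0,"ty": 0,"tz": -0.035,"spin": 0}
    - {"tx": 0,"ty": 0,"tz": -0.04,"spin": 0}
    - {"tx": 0,"ty": 0,"tz": -0.035,"spin": 0}
    - {"tx": 0,"ty": 0,"tz": -0.02,"spin": 0}
    - {"tx": 0,"ty": 0,"tz": -0.01,"spin": 0}

```text
clock: 31.95
ee_pos: [0.4578, -0.0141, 0.2284]
tcp_rot: [0.989, -0.147, 0.001, -0.001]
force: [-0.4, -0.3, -1.6]
gripper_width: 0.0849
```

Run:
```python
from h import *
s=st(); p,d,K,M=grab('wrist','w11.png');P=cloud(d,K,M)
rep('lid',P,b(.457,-.014,.07),(.058,.07)); rep('boxbody',P,b(.457,-.014,.07),(.006,.046))
delta(.6555,.126,.23,2.2)
```

```text
t 31.95 p [ 0.4578 -0.0141  0.2284] yaw -16.89 tilt [ 2.6e-03  7.0e-04 -1.0e+00] F [-0.41 -0.32 -1.59] w 0.0849
lid 9292 medz 0.0652 rect [458.2 -13.7] [58.1 97.2] 73.1 circ [458.2 -13.7] 55.7
boxbody 0
tool delta [ 0.1482 -0.1915 -0.0003] spin -19.08
```

View pics/w11.png

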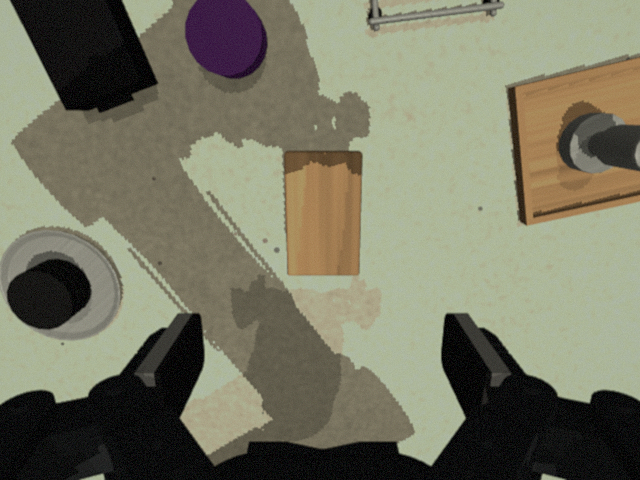

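The lid is at (323,213) on the box, within 1 mm and aligned. Last is the catch tray.

Emit:
drive_tool:
  commands:
    - {"tx": 0.005,"ty": -0.007,"tz": 0,"spin": 0}
    - {"tx": 0.012,"ty": -0.016,"tz": 0,"spin": 0}
    - {"tx": 0.02,"ty": -0.026,"tz": 0,"spin": 0}
    - {"tx": 0.026,"ty": -0.033,"tz": 0,"spin": 0}
    - {"tx": 0.028,"ty": -0.036,"tz": 0,"spin": 0}
    - {"tx": 0.025,"ty": -0.032,"tz": 0,"spin": 0}
    - {"tx": 0.018,"ty": -0.023,"tz": 0,"spin": 0}
    - {"tx": 0.01,"ty": -0.013,"tz": 0,"spin": 0}
    - {"tx": 0.004,"ty": -0.0055,"tz": 0,"spin": -6}
    - {"tx": 0,"ty": 0,"tz": 0,"spin": -8}
    - {"tx": 0,"ty": 0,"tz": 0,"spin": -5}
    - {"tx": 0,"ty": 0,"tz": 0,"spin": 0}

```text
clock: 33.5
ee_pos: [0.655, 0.1268, 0.2249]
tcp_rot: [1.0, 0.018, -0.001, 0.0]
force: [-0.0, 0.1, -0.4]
gripper_width: 0.0846
```

Run:
```python
from h import *
s=st(); p,d,K,M=grab('wrist','w12.png');P=cloud(d,K,M)
rep('traytop',P,(.58,.725,.085,.17),(.03,.039))
delta(.6553,.126,.015,2.2)
```

```text
t 33.5 p [0.655  0.1268 0.2249] yaw 2.09 tilt [-2.1e-03 -8.0e-04 -1.0e+00] F [-0.01  0.05 -0.41] w 0.0846
traytop 11872 medz 0.0352 rect [655.3 126.1] [125.8  66.2] 2.1 circ [655.6 126.5] 70.5
tool delta [0.0007 0.0006 0.2102] spin -0.18
```

View pics/w12.png

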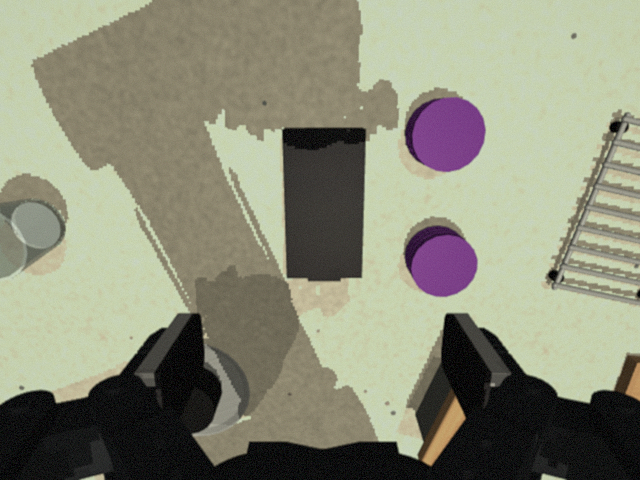

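Run:
```python
from h import *
z=np.load('last_wrist.npz');p,P=z['p'].astype(int),cloud(z['d'],z['K'],z['M'])
for v,u in((133,448),(262,444)):
    c=P[v,u]; rep('purple',P,b(c[0],c[1],.036),(.027,.036))
```

```text
purple 4367 medz 0.0331 rect [716.9  29.7] [57.5 57.4] 43.8 circ [717.1  29.6] 29.1
purple 3360 medz 0.0332 rect [606.4  19.8] [57.8 57.5] 28.0 circ [606.4  19.3] 29.4
```

Emit:
drive_tool:
  commands:
    - {"tx": 0.0006,"ty": 0.0006,"tz": 0.01,"spin": -0.1}
    - {"tx": 0,"ty": 0,"tz": 0.025,"spin": 0}
    - {"tx": 0,"ty": 0,"tz": 0.035,"spin": 0}
    - {"tx": 0,"ty": 0,"tz": 0.035,"spin": 0}
    - {"tx": 0,"ty": 0,"tz": 0.03,"spin": 0}
    - {"tx": 0,"ty": 0,"tz": 0.015,"spin": 0}
    - {"tx": 0,"ty": 0,"tz": 0.005,"spin": 0}
    - {"tx": 0,"ty": 0,"tz": 0,"spin": 0}

```text
clock: 34.55
ee_pos: [0.6558, 0.1256, 0.0724]
tcp_rot: [1.0, 0.019, 0.001, -0.0]
force: [0.3, 0.1, -0.1]
gripper_width: 0.0849
```

The purple caps are well clear, at y ≤ 0.06.

Emit:
drive_tool:
  commands:
    - {"tx": 0,"ty": 0,"tz": 0.01,"spin": 0}
    - {"tx": 0,"ty": 0,"tz": 0.02,"spin": 0}
    - {"tx": 0,"ty": 0,"tz": 0.018,"spin": 0}
    - {"tx": 0,"ty": 0,"tz": 0.012,"spin": 0}
    - {"tx": 0,"ty": 0,"tz": 0.005,"spin": 0}
    - {"tx": 0,"ty": 0,"tz": 0.001,"spin": 0}
    - {"tx": 0,"ty": 0,"tz": 0,"spin": 0}

```text
clock: 35.42
ee_pos: [0.6557, 0.1256, 0.0063]
tcp_rot: [1.0, 0.019, 0.001, -0.0]
force: [-0.3, 0.1, -0.7]
gripper_width: 0.0852
```

Emit:
drive_tool:
  commands:
    - {"tx": 0,"ty": 0,"tz": 0,"spin": 0}
    - {"tx": 0,"ty": 0,"tz": 0,"spin": 0}
    - {"tx": 0,"ty": 0,"tz": 0,"spin": 0}
    - {"tx": 0,"ty": 0,"tz": 0,"spin": 0}
  grip: 0.055

```text
clock: 35.92
ee_pos: [0.6559, 0.1257, 0.0066]
tcp_rot: [1.0, 0.019, 0.001, -0.0]
force: [-1.1, 1.6, 5.8]
gripper_width: 0.065
```

Emit:
drive_tool:
  commands:
    - {"tx": 0,"ty": 0,"tz": -0.003,"spin": 0}
    - {"tx": 0,"ty": 0,"tz": -0.007,"spin": 0}
    - {"tx": 0,"ty": 0,"tz": -0.015,"spin": 0}
    - {"tx": 0,"ty": 0,"tz": -0.03,"spin": 0}
    - {"tx": 0,"ty": 0,"tz": -0.04,"spin": 0}
    - {"tx": 0,"ty": 0,"tz": -0.045,"spin": 0}
    - {"tx": 0,"ty": 0,"tz": -0.04,"spin": 0}
    - {"tx": 0,"ty": 0,"tz": -0.025,"spin": -0.3}
    - {"tx": 0,"ty": 0,"tz": -0.01,"spin": 1.2}
    - {"tx": 0,"ty": 0,"tz": 0,"spin": 1.3}
    - {"tx": 0,"ty": 0,"tz": 0,"spin": 0}

```text
clock: 37.3
ee_pos: [0.6546, 0.1254, 0.219]
tcp_rot: [1.0, -0.0, -0.001, 0.0]
force: [0.2, 0.5, -1.8]
gripper_width: 0.0646
```

Emit:
drive_tool:
  commands:
    - {"tx": 0,"ty": 0.008,"tz": 0,"spin": 0}
    - {"tx": 0,"ty": 0.018,"tz": 0,"spin": 0}
    - {"tx": 0,"ty": 0.03,"tz": 0,"spin": 0}
    - {"tx": 0,"ty": 0.04,"tz": 0,"spin": 0}
    - {"tx": -0.001,"ty": 0.043,"tz": 0,"spin": 0}
    - {"tx": -0.001,"ty": 0.043,"tz": 0,"spin": 0}
    - {"tx": -0.001,"ty": 0.04,"tz": 0,"spin": 0}
    - {"tx": -0.001,"ty": 0.03,"tz": 0,"spin": 0}
    - {"tx": 0,"ty": 0.018,"tz": 0,"spin": 0}
    - {"tx": 0,"ty": 0.009,"tz": 0,"spin": 0}
    - {"tx": 0,"ty": 0.002,"tz": 0,"spin": 0}
    - {"tx": 0,"ty": 0,"tz": 0,"spin": 0}

```text
clock: 38.8
ee_pos: [0.6515, -0.1548, 0.2207]
tcp_rot: [1.0, 0.001, 0.0, -0.0]
force: [-0.6, 0.2, -2.0]
gripper_width: 0.0651
```

Run:
```python
from h import *
s=st(); p,d,K,M=grab('wrist','w13.png');P=cloud(d,K,M)
grab('top','t13.png');grab('side','s13.png')
rep('rack',P,b(.651,-.156,.1),(.012,.022))
```

```text
t 38.8 p [ 0.6515 -0.1548  0.2207] yaw 0.06 tilt [ 0.e+00  2.e-04 -1.e+00] F [-0.61  0.21 -2.04] w 0.0651
rack 1890 medz 0.0165 rect [ 710.1 -165.4] [104.4  44.6] 80.3 circ [ 708.  -164.8] 55.3
```

View pics/w13.png

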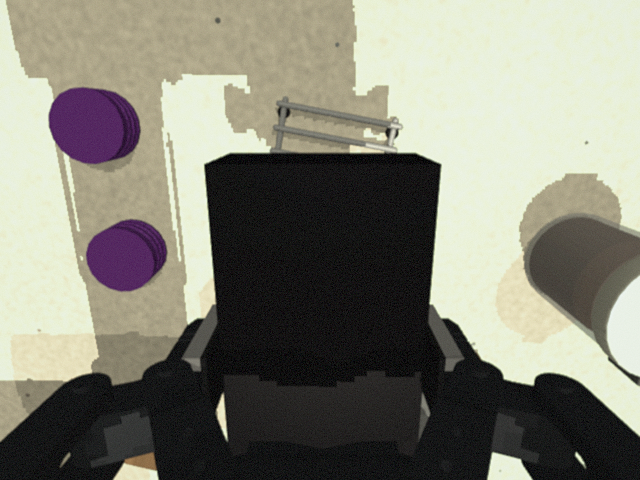

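```bash
python3 - <<'E'
from h import *
s=robot.observe()
z=np.load('last_wrist.npz');P=cloud(z['d'],z['K'],z['M'])
X=(P-s['ee_pos'])@R.from_quat(s['tcp_rot']).as_matrix()
m=(abs(X[...,0])<.09)&(abs(X[...,1])<.03)&(abs(X[...,2]+.028)<.008);w=X[m]
print(len(w),np.percentile(w,[.2,50,99.8],axis=0).round(4).tolist())
ys=np.linspace(-.028,.028,12);e=[np.percentile(w[abs(w[:,1]-y)<.002][:,0],99.5) for y in ys];print('edge slope deg',np.degrees(np.polyfit(ys,e,1)[0]),np.mean(e))
print('pitch',np.degrees(np.polyfit(w[:,0],w[:,2],1)[0]),'roll',np.degrees(np.polyfit(w[:,1],w[:,2],1)[0]))
for n in('top','side'):
    z=np.load(f'last_{n}.npz');Q=cloud(z['d'],z['K'],z['M']); rep(n,Q,b(.651,-.155,.1),(.010,.022))
E
python3 -c "
import cv2
p=cv2.imread('pics/t13.png');cv2.imwrite('pics/t13c.png',cv2.resize(p[150:350,280:480],None,fx=3,fy=3,interpolation=cv2.INTER_CUBIC))"
```

```text
55059 [[-0.035, -0.0299, -0.0301], [0.0235, 0.0, -0.0285], [0.0631, 0.0299, -0.0212]]
edge slope deg -0.0322544050307068 0.06306529902418845
pitch 0.2765528217620729 roll 0.026506114838062856
top 578 medz 0.0151 rect [ 642.7 -152.4] [104.4 145.4] 79.7 circ [ 642.7 -152.7] 86.7
side 959 medz 0.0154 rect [ 651.5 -156.1] [107.4 162.7] 79.9 circ [ 650.9 -157.4] 93.6
```

View pics/t13c.png

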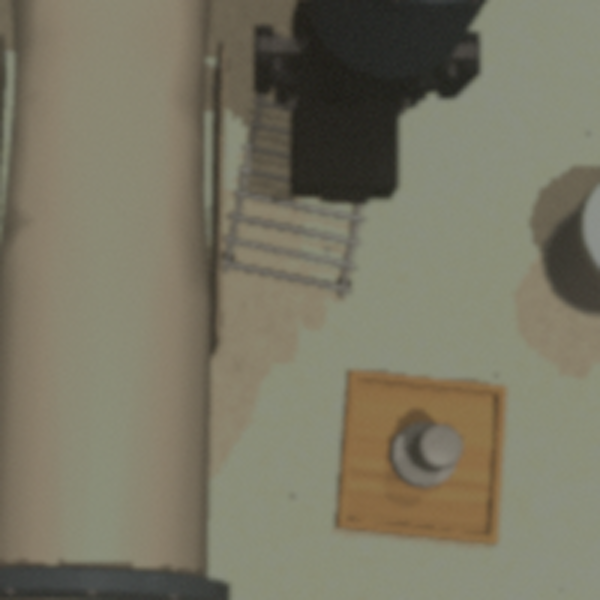

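The tray is held centred, with its front edge at +63.1 mm, and level. The rack's centre is (0.6512, -0.155), yaw -9.8°.

Emit:
drive_tool:
  commands:
    - {"tx": 0,"ty": 0,"tz": 0,"spin": 2}
    - {"tx": 0,"ty": 0,"tz": 0.01,"spin": 4}
    - {"tx": 0,"ty": 0,"tz": 0.02,"spin": 3}
    - {"tx": 0,"ty": 0,"tz": 0.03,"spin": 0.9}
    - {"tx": 0,"ty": 0,"tz": 0.03,"spin": 0}
    - {"tx": 0,"ty": 0,"tz": 0.03,"spin": 0}
    - {"tx": 0,"ty": 0,"tz": 0.02,"spin": 0}
    - {"tx": 0,"ty": 0,"tz": 0.01,"spin": 0}
    - {"tx": 0,"ty": 0,"tz": 0.005,"spin": 0}
    - {"tx": 0,"ty": 0,"tz": 0,"spin": 0}
    - {"tx": 0,"ty": 0,"tz": 0,"spin": 0}

```text
clock: 40.33
ee_pos: [0.6519, -0.1556, 0.0667]
tcp_rot: [0.996, -0.086, 0.001, 0.0]
force: [-0.1, -0.1, -1.7]
gripper_width: 0.0648
```

Run:
```python
from h import *
s=st();delta(.6512,-.155,.026,-9.8)
p,d,K,M=grab('wrist','w14.png');P=cloud(d,K,M);rep('rack',P,b(.651,-.156,.1),(.012,.022))
```

```text
t 40.33 p [ 0.6519 -0.1556  0.0667] yaw -9.89 tilt [ 1.7e-03 -3.0e-04 -1.0e+00] F [-0.05 -0.14 -1.68] w 0.0648
tool delta [-0.0009 -0.0005  0.0407] spin -0.09
rack 3313 medz 0.0165 rect [ 719.1 -166.9] [104.5  25.7] 79.7 circ [ 717.  -166.6] 53.1
```

View pics/w14.png

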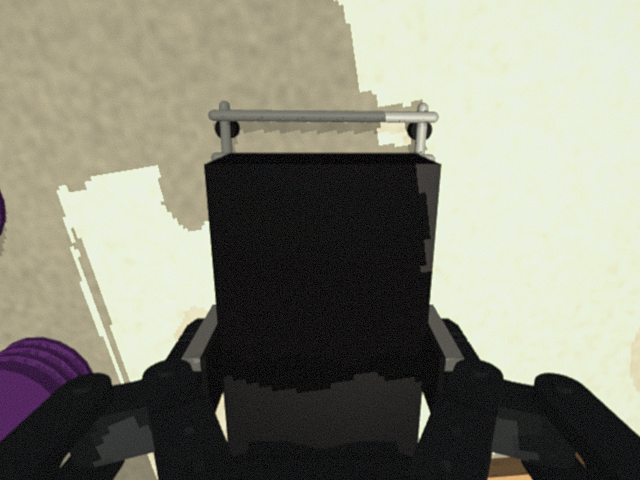

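Emit:
drive_tool:
  commands:
    - {"tx": -0.0005,"ty": -0.0005,"tz": 0.005,"spin": 0}
    - {"tx": 0,"ty": 0,"tz": 0.012,"spin": 0}
    - {"tx": 0,"ty": 0,"tz": 0.012,"spin": 0}
    - {"tx": 0,"ty": 0,"tz": 0.008,"spin": 0}
    - {"tx": 0,"ty": 0,"tz": 0.003,"spin": 0}
    - {"tx": 0,"ty": 0,"tz": 0,"spin": 0}
    - {"tx": 0,"ty": 0,"tz": 0,"spin": 0}

```text
clock: 41.25
ee_pos: [0.6513, -0.155, 0.0262]
tcp_rot: [0.996, -0.086, 0.0, 0.0]
force: [0.1, 0.3, -1.7]
gripper_width: 0.065
```

Emit:
drive_tool:
  commands:
    - {"tx": 0,"ty": 0,"tz": 0.0015,"spin": 0}
    - {"tx": 0,"ty": 0,"tz": 0.001,"spin": 0}
    - {"tx": 0,"ty": 0,"tz": 0,"spin": 0}

```text
clock: 41.62
ee_pos: [0.6508, -0.1549, 0.0231]
tcp_rot: [0.996, -0.086, -0.0, -0.0]
force: [0.2, -0.2, -1.7]
gripper_width: 0.0648
```

Emit:
drive_tool:
  commands:
    - {"tx": 0,"ty": 0,"tz": 0.0007,"spin": 0}
    - {"tx": 0,"ty": 0,"tz": 0,"spin": 0}

```text
clock: 41.88
ee_pos: [0.651, -0.155, 0.0226]
tcp_rot: [0.996, -0.086, 0.0, 0.0]
force: [0.2, -0.6, -0.2]
gripper_width: 0.0649
```

Emit:
drive_tool:
  commands:
    - {"tx": 0,"ty": 0,"tz": 0.0005,"spin": 0}
    - {"tx": 0,"ty": 0,"tz": 0,"spin": 0}

```text
clock: 42.12
ee_pos: [0.651, -0.155, 0.0226]
tcp_rot: [0.996, -0.086, 0.0, 0.0]
force: [-1.5, 1.0, 2.7]
gripper_width: 0.0648
```

Emit:
drive_tool:
  commands:
    - {"tx": 0,"ty": 0,"tz": 0,"spin": 0}
    - {"tx": 0,"ty": 0,"tz": 0,"spin": 0}
    - {"tx": 0,"ty": 0,"tz": 0,"spin": 0}
    - {"tx": 0,"ty": 0,"tz": 0,"spin": 0}
    - {"tx": 0,"ty": 0,"tz": 0,"spin": 0}
  grip: 0.085

```text
clock: 42.75
ee_pos: [0.6509, -0.1549, 0.0219]
tcp_rot: [0.996, -0.086, -0.0, -0.0]
force: [-0.5, 0.7, -0.4]
gripper_width: 0.0852
```

Emit:
drive_tool:
  commands:
    - {"tx": 0,"ty": 0,"tz": -0.005,"spin": 0}
    - {"tx": 0,"ty": 0,"tz": -0.01,"spin": 0}
    - {"tx": 0,"ty": 0,"tz": -0.025,"spin": 0}
    - {"tx": 0,"ty": 0,"tz": -0.04,"spin": 0}
    - {"tx": 0,"ty": 0,"tz": -0.045,"spin": 0}
    - {"tx": 0,"ty": 0,"tz": -0.045,"spin": 0}
    - {"tx": 0,"ty": 0,"tz": -0.035,"spin": 0}
    - {"tx": 0,"ty": 0,"tz": -0.02,"spin": 0}
    - {"tx": 0,"ty": 0,"tz": -0.01,"spin": 0}

```text
clock: 43.88
ee_pos: [0.6512, -0.1551, 0.2592]
tcp_rot: [0.996, -0.086, 0.001, -0.0]
force: [-0.9, 0.3, -0.2]
gripper_width: 0.0852
```

Run:
```python
from h import *
s=st(); p,d,K,M=grab('wrist','w15.png');P=cloud(d,K,M)
rep('tray',P,b(.651,-.155,.1),(.044,.058)); rep('rack',P,b(.651,-.155,.1),(.011,.022))
p,d,K,M=grab('top','t15.png');T=cloud(d,K,M);p,d,K,M=grab('side','s15.png');S=cloud(d,K,M)
for n,Q in(('T',T),('S',S)):
    rep(n+'cup',Q,b(.622,.3875,.06),(.03,.07)); rep(n+'can',Q,b(.5985,-.385,.08),(.1,.14))
    rep(n+'tray',Q,b(.651,-.155,.1),(.046,.056)); rep(n+'tamper',Q,b(.441,-.247,.05),(.08,.092)); rep(n+'cap',Q,b(.4514,.2528,.06),(.031,.041)); rep(n+'lid',Q,b(.4574,-.014,.07),(.059,.069))
```

```text
t 43.88 p [ 0.6512 -0.1551  0.2592] yaw -9.89 tilt [ 3.e-03 -2.e-04 -1.e+00] F [-0.87  0.32 -0.18] w 0.0852
tray 10739 medz 0.0512 rect [ 651.  -154.3] [ 66.1 125.7] 80.1 circ [ 651.2 -154.4] 70.6
rack 3251 medz 0.0159 rect [ 651.  -154.3] [104.5 163.6] 79.5 circ [ 651.1 -154.5] 94.0
Tcup 360 medz 0.0524 rect [622.5 388.4] [61.  59.8] 12.3 circ [621.9 388.2] 31.2
Tcan 1551 medz 0.1224 rect [ 598.4 -384.6] [90.6 92.2] 39.9 circ [ 595.9 -385.1] 52.3
Ttray 1474 medz 0.0501 rect [ 651.3 -153.8] [ 66.4 128.7] 80.3 circ [ 651. -153.] 71.0
Ttamper 169 medz 0.0853 rect [ 441.9 -245.7] [30.4 30.9] 24.0 circ [ 441.5 -245.7] 15.9
Tcap 493 medz 0.0359 rect [451.1 253.6] [55.9 57. ] 42.1 circ [450.6 253.4] 29.1
Tlid 0
Scup 362 medz 0.0492 rect [621.6 386.2] [59.5 64.3] 21.8 circ [623.4 387.5] 35.5
Scan 2372 medz 0.1235 rect [ 598.6 -387.6] [91.1 90.7] 45.9 circ [ 597.3 -386.4] 51.7
Stray 1504 medz 0.0506 rect [ 651.4 -155.2] [ 71.3 125.9] 80.1 circ [ 651.5 -154.6] 70.4
Stamper 198 medz 0.0861 rect [ 442.4 -248.5] [30.8 31.2] 66.4 circ [ 442.3 -247.8] 16.8
Scap 254 medz 0.036 rect [451.4 253.4] [59.9 54.4] 85.1 circ [451.6 252.7] 31.7
Slid 823 medz 0.0643 rect [457.6 -15.4] [62.5 99.4] 73.5 circ [457.9 -14.6] 56.2
```

View pics/w15.png

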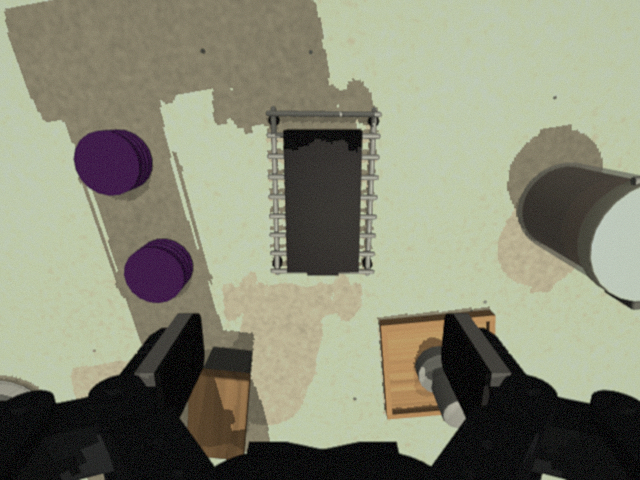

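View pics/s15.png

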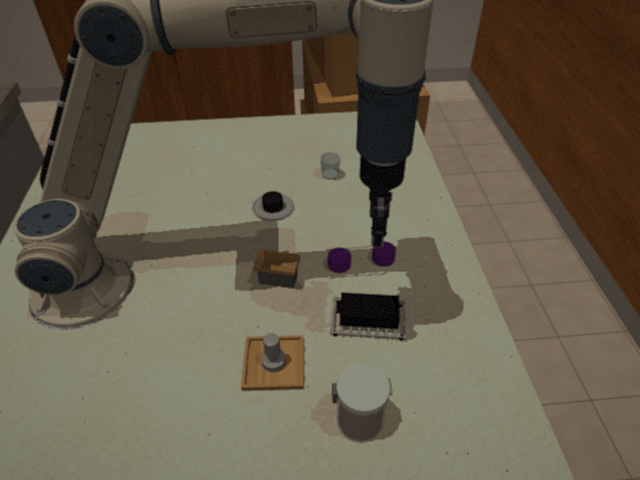

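The tray lies on the rack at (323,200), with the two centres agreeing within measurement. All the parts are in place, and the cup and canister have not moved. I'll hand the job in.

```bash
python3 -c "
from rig import close_job; print(close_job())"
```

```text
the job is handed in; nothing more can be done
None
```

I took the stack apart from the top down, put each part in its own place before fetching the next, and handed the job in at about 44 s of the 136 s allowed. The gripper is open and clear of everything. The highest force reading at the end of any move was about 10 N.

Last camera checks:

| Part | Place | Offset from centre | State |
|---|---|---|---|
| Tamper | bamboo tray | about 1–1.5 mm | upright |
| Bellows cap | steel dish | about 1 mm | flat |
| Lid | grey box | under 1 mm | yaw matches the box to about 0.1° |
| Catch tray | wire rack | under 1 mm | bottom up, yaw within about 0.6° |

The cup and canister are where they were, to within the 1–2 mm that measurements vary.

- **Lid check:** in the final top view the arm hid the lid, so its last check there gave nothing. The wrist camera (right after release) and the final side view both confirm it.
- **Camera disagreement:** the top and side cameras differ by up to about 3 mm in y, so I placed by the wrist camera.
- **Refused calls:** my first two move calls were refused because their rows lacked some fields. Nothing moved.

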